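Fetch a neck-heel blank from the conditioning cabinet into the carving cradle

TASK

Swing the door of the small wooden cabinet wide open, draw the wooden blank out by its end and set it down, without dropping it, on the bench clear of the cabinet. Then take it again across its middle, lay it right down into the pocket of the carving cradle, either way round, and shut the cabinet door fully again. Leave the other loose things on the bench where they are.

Things in the scene. Friction and masses are not known exactly. Their poses are not given: they have to be found in the camera images.
- cabinet: Low brown wooden cabinet, fixed; mm: 170 wide (y), 96 high, walls 10: a carcass 115 deep (x 0 to 115) and in front of it a deep box-shaped door (x -65 to 0 when shut). Inner floor 16 above the bench, inner width 150, roof underside 84. Origin: on the bench, under the middle of the carcass's open front edge; x into the cabinet, y to the hinge side. The opened door is beyond the +y side.
- door (a joint): Upright hinge of the door, rad: 0 shut, 2.0 fully open; opening, the free edge swings to the cabinet's -x and round to its +y side (clockwise seen from above). No latch, light friction (0.06 N m): it stays where it is left; may start slightly ajar. The opened door's lower edge is 8 above the bench.
- door_hinge (a point): Point on the upright hinge axis, 90 mm above the bench, at cabinet x 0, y +85 mm.
- door_handle (a point): Grip point of the door's handle: upright round bar 12 mm thick, from 18 to 96 above the bench; the point is on its axis, 6 under its top. Axis 34 in front of the door's face, 25 from the free edge, 175 from the hinge axis (shut: cabinet x -99, y -60). The top 34 is free of stand-offs and is pinched from above, fingers along the face. Its axes turn with the door and equal the cabinet's when shut.
- blank: The blank: square bar of wood 45 x 45 x 150 mm, 0.3 kg, mahogany with a darker rosewood end. It lies lengthwise on the cabinet's floor; the rosewood end juts 40 to 48 out of the carcass into the hollow door, under no roof once the door is open. Origin: middle of its underside. Its long axis is turned +112 degrees about z from the body's x (see blank_mid).
- blank_mid (a point): Centre of the blank, 22.5 mm above its underside; x along its length towards the plain end (deepest in the cabinet at the start), so the rosewood end face is at x -75 mm; y across, z up.
- cradle: Carving cradle, fixed: plywood base 206 (x) x 110 x 12 mm, two end stops and four pale corner cheeks, tops 50 above the bench, round a pocket 155 x 50, 38 deep, upper inner edges chamfered. A gap 66 long in the middle of each long side is for the fingers; elsewhere there is no room for them beside the blank. Origin: under the base's middle; x along the pocket.
- cradle_seat (a point): Middle of the pocket's floor, 12 mm above the bench; axes as the cradle's. A seated blank has its centre 22.5 mm above this point and its top 7 mm above the cheeks.
- block_plane: Bystander: block plane, 102 x 157 x 52 mm; origin under its middle.
- caul: Bystander: softwood clamping block, 52 x 63 x 32 mm; origin under its middle.
- wax_tin: Bystander: round flat tin, 74 mm wide, 33 mm high; origin under its middle.
- sanding_block: Bystander: dark sanding block, 141 x 156 x 66 mm; origin under its middle.

How it is judged:
By the outcome, as a careful person would: the job done as asked, in the order asked, and still so for the second after the job is handed in, with the robot touching nothing.
It also fails if it takes over 72 s, if anything falls off the work surface, if the arm or the gripper's body presses on something with over 40 N, if the wrist force passes 120 N, or if a joint passes its speed limit or range.

ROBOT

A 6-joint arm with a two-finger parallel gripper is mounted at the origin on a cart in front of the work surface, level with it; the furniture and walls round the work are solid. World frame = base frame: x ahead of the robot, y to its left, z up, the work surface at z = 0. Lengths are in m, angles in rad, forces in N, time in s.
With the tool pointing down it reaches from about 0.3 to 0.775 m from the base axis. Payload 14.6 kg.
Tool frame: the origin (TCP) lies between the finger pads; the fingertips stand robot.tcp_to_tips ahead of it and the grasp point (between the pads) lies 3 mm ahead of it (robot.tcp_to_tips is the distance from the TCP to the fingertips, in m); z points along the fingers, y is the line along which they close (so a half turn about z gives the same grasp; the last joint's range is limited). The gripper opens to 94 mm and grips with 3 to 60 N. Pads are 16 mm wide; open, the fingers measure 119 mm over their backs; the gripper's body (75 mm by 177 mm) begins 78 mm behind the grasp point.
Start: joints at [1.038, 0.3, 1.521, -0, 1.321, -0.067], TCP at [0.247, 0.491, 0.227] pointing down, gripper open.
Joint ranges: [-3.03, 3.03], [-0.79, 2.21], [0.23, 2.52], [-1.04, 4.18], [0, 3.07], [-2.55, 2.55]. Speed limits (rad/s): [2.22, 2.22, 2.57, 3.14, 3.14, 3.14].

INTERFACE

Orientations are given as a unit quaternion [w, x, y, z].
In Python, from workcell import telemetry, capture, camera_model, job, robot gives the robot as it stands.
- The arm moves only by the tool play_rows, never from a script. Its argument "series" is a list of rows, each a list of 7 numbers: the shift along the tool's x, y, z in units of 0.02 m (1.0 is 0.02 m), then the turn, a rotation vector about the tool's x, y, z in units of 0.1 rad (1.0 is 0.1 rad), then the opening, from -1 (shut) to 1 (fully open). In form: [[tx, ty, tz, rx, ry, rz, hand], ...]. A call has 1 to 8 rows; each row shifts and turns the commanded pose from where the row before left it, along the tool's axes as they then stand; what a row does not reach is not made up. A row lasts 1/10 s, in which the tool goes at most 50 mm and 8.59 degrees, less where a joint would pass 70% of its speed; a pose out of reach is approached as far as the arm can. A call with a number of a shift or a turn outside -1 to 1 is refused whole. A call with a gripper value outside its range is refused whole. The fingers move at their own pace and stop on an object; "force" is the grip in N (left out, the last holds). Time passes only in rows, so rows that do not move let the fingers close. It gives the time, the measured TCP pose, the force, the opening and the grip force at its end, in the units of the state.
- telemetry.observe(): the state, without advancing time (a new reading comes with each control period).
- capture(name): name is "scene" or "top"; returns (picture, depth): 384x512x3 uint8, red, green, blue; 384x512 float32, m along the optical axis (not along the pixel's ray), 0 where there is no reading.
- camera_model(name): a dict with "fx", "fy", "cx", "cy" (pixels), "k1" (the pictures are not rectified: a ray, as slopes to the right and down, at radius r is drawn at 1 + k1 r^2 times it, then the intrinsics apply), "R" (3x3) and "t" (3): a world point X has camera coordinates R X + t. Camera axes: x right, y down, z forward; pixel columns grow to the right and rows downward; lengths in m; the calibration is good to about 2 mm. A picture is of the moment at which its call begins. camera_model takes no time and is no camera call.
- job.job_done(): hands the job in; it is judged then, once.
The state is a dict: "time": time; "joint_positions": joint angles; "qvel": joint speeds; "effort": joint torques, N m; "eef_pos": TCP position; "eef_rot": TCP orientation; "wrist_force": force on the tool from outside, world axes, zero at the start; "wrist_torque": the same for the moment, N m; "gripper_width": opening from 0.0 (shut) to 1.0 (fully open); "grasp_force": force on a finger pad.
Only numpy, scipy, OpenCV 4.12 (cv2) and the standard library are available. Lean on these libraries where they do the work, as an engineer would, in place of code of your own. Each camera call takes 0.05 s, during which the arm holds its last target. There are 200 camera calls.

## Working session

There is one attempt and no reset: what is moved stays moved. The work goes in short steps, Python scripts to look and compute and a tool call to move; the robot and the scene stay as the last step left them, time stands still between calls to the robot, and variables do not carry over. Pictures are saved under pics/ and viewed, at most 10 in all, crops included, and the job is handed in when it is done.

Besides the shell and the picture viewer there is one more tool, called after "Emit:" by a JSON object that holds its "op" and its "data", one argument or row to a line. play_rows: Moves the arm, as the interface text tells. Shifts and turns lie within -1 to 1; 1 stands for 0.02 m of shift or 0.1 rad of turn. Its arguments: {"type":"object","properties":{"series":{"type":"array"},"force":{"type":"number"}},"required":["series"]}

```bash
mkdir -p pics; cat > h.py <<'E'
import numpy as np, cv2
from workcell import telemetry, capture, camera_model, job, robot
def save(name,fn):
    p,d=capture(name); cv2.imwrite('pics/'+fn+'.png',p[:,:,::-1]); np.savez('pics/'+fn+'.npz',p=p,d=d); return p,d
def ray(m,u,v):
    K=np.array([[m['fx'],0,m['cx']],[0,m['fy'],m['cy']],[0,0,1.]])
    q=cv2.undistortPoints(np.array([[[u,v]]],float),K,np.array([m['k1'],0,0,0.]))[0,0]
    return np.array([q[0],q[1],1.])
def cloud(m,d):
    K=np.array([[m['fx'],0,m['cx']],[0,m['fy'],m['cy']],[0,0,1.]])
    v,u=np.mgrid[:384,:512]
    q=cv2.undistortPoints(np.stack([u,v],-1).reshape(-1,1,2).astype(float),K,np.array([m['k1'],0,0,0.])).reshape(384,512,2)
    X=np.dstack([q,np.ones((384,512))])*d[...,None]
    W=(X-np.array(m['t']))@np.array(m['R'])
    W[d<=0]=np.nan
    return W
E
python3 - <<'E'
from h import *
import json
print(telemetry.observe()); print(robot.tcp_to_tips)
for n in('scene','top'):
    p,d=save(n,n+'0'); m=camera_model(n); print(n,m,np.isnan(d).sum(),(d==0).sum())
    json.dump({k:np.array(v).tolist() for k,v in m.items()},open(n+'0.json','w'))
a=cv2.imread('pics/scene0.png');b=cv2.imread('pics/top0.png')
cv2.imwrite('pics/s0b.png',cv2.resize(a,(800,600)));cv2.imwrite('pics/t0b.png',cv2.resize(b,(800,600)))
E
```

```text
{'time': 0.0, 'joint_positions': array([ 1.03839668e+00,  3.00456899e-01,  1.52154997e+00,  1.24740369e-05,
        1.32070836e+00, -6.65759954e-02]), 'qvel': array([ 3.35360981e-05, -1.67267508e-03,  2.09938016e-04,  6.60436556e-04,
        2.41305289e-03,  1.18628629e-03]), 'effort': array([-7.13307218e-04, -5.31808805e+01, -3.52730477e+01,  7.07691209e-02,
        2.44741532e-02, -1.02464121e-04]), 'eef_pos': array([0.24690988, 0.49120827, 0.22690727]), 'eef_rot': array([-1.71370896e-04,  2.30813169e-01,  9.72997927e-01, -5.34522602e-04]), 'wrist_force': array([-0.14648114, -0.42341335, -0.33380683]), 'wrist_torque': array([-0.01137712, -0.00520079,  0.00222318]), 'grasp_force': 0.0, 'gripper_width': 1.002967091382553}
0.022
scene {'fx': 463.3651808289517, 'fy': 463.3651808289517, 'cx': 257.6610452543722, 'cy': 195.19832651009227, 'k1': -0.019038384219769965, 'R': array([[-0.80497753, -0.59320852, -0.01071597],
       [-0.23053631,  0.32937546, -0.91562264],
       [ 0.54668473, -0.73458523, -0.40189595]]), 't': array([0.52945804, 0.14232251, 1.3668678 ])} 0 809
top {'fx': 453.28624317450874, 'fy': 453.28624317450874, 'cx': 247.89143965180034, 'cy': 199.25880424227603, 'k1': -0.09541614128783803, 'R': array([[-0.26846981, -0.96328574,  0.00213171],
       [-0.93761283,  0.26080591, -0.22991838],
       [ 0.22092114, -0.06372486, -0.97320758]]), 't': array([0.30246523, 0.49788452, 1.68755238])} 0 811
```

View pics/s0b.png

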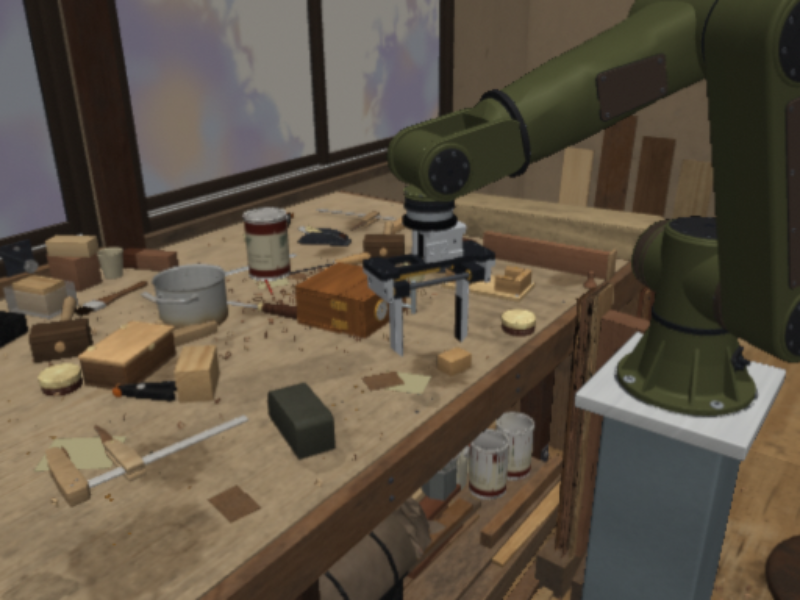

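View pics/t0b.png

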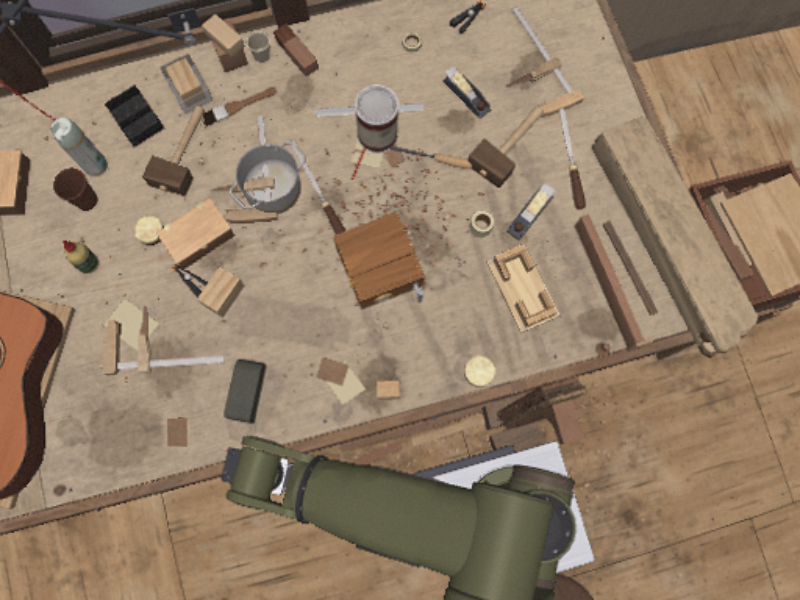

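The scene view shows the cabinet at about (345,295) with hinges facing left. In the top view the cabinet is at (378,258), its handle at (418,292), and the cradle at (523,285). The tin is at (480,372) and the caul at (388,390). Next I'll build metric rectified views.

```bash
cat > ortho.py <<'E'
from h import *
import sys
def ortho(name,p,d,x0,x1,y0,y1,s,m=None):
    """image with x up, y left; zmap too"""
    m=m or camera_model(name); W=cloud(m,d).reshape(-1,3); C=p.reshape(-1,3)
    H=int((x1-x0)/s);Wd=int((y1-y0)/s)
    r=((x1-W[:,0])/s);c=((y1-W[:,1])/s)
    ok=(r>=0)&(r<H)&(c>=0)&(c<Wd)&(W[:,2]<.3)
    Z=np.full((H,Wd),-1.);I=np.zeros((H,Wd,3),np.uint8)
    o=np.argsort(W[ok,2]);ri=r[ok].astype(int)[o];ci=c[ok].astype(int)[o]
    Z[ri,ci]=W[ok,2][o];I[ri,ci]=C[ok][o]
    return I,Z
E
python3 - <<'E'
from ortho import *
f=np.load('pics/top0.npz');p,d=f['p'],f['d']
W=cloud(camera_model('top'),d)
for n,(u,v) in dict(cab=(378,258),cradle=(523,285),tin=(480,372),caul=(388,390),sand=(243,390),handle=(418,292),plane=(530,212),plane2=(465,90)).items():
    print(n,W[int(v*.64),int(u*.64)].round(3))
# perspective crop of original enlarged: cabinet + cradle
c=p[120:260,190:370]; c=cv2.resize(c,None,fx=4.4,fy=4.2,interpolation=cv2.INTER_CUBIC); cv2.imwrite('pics/c1.png',c[:,:,::-1])
m=(W[...,2]>.075)&(W[...,2]<.115)&(abs(W[...,0]-W[165,242,0])<.15)&(abs(W[...,1]-W[165,242,1])<.15)
pts=W[m];print(len(pts),np.median(pts[:,2]));
r=cv2.minAreaRect(pts[:,:2].astype(np.float32));print(r,cv2.boxPoints(r))
q=W[int(285*.64),int(523*.64)]
m=(W[...,2]>.040)&(W[...,2]<.06)&(abs(W[...,0]-q[0])<.13)&(abs(W[...,1]-q[1])<.13)
pts=W[m];print(len(pts),np.median(pts[:,2]));r=cv2.minAreaRect(pts[:,:2].astype(np.float32));print(r,cv2.boxPoints(r))
m=(W[...,2]>.006)&(W[...,2]<.06)&(abs(W[...,0]-q[0])<.13)&(abs(W[...,1]-q[1])<.13)
pts=W[m];r=cv2.minAreaRect(pts[:,:2].astype(np.float32));print(r)
E
```

```text
cab [0.689 0.15  0.097]
cradle [ 0.548 -0.197  0.009]
tin [ 0.359 -0.023  0.024]
caul [0.379 0.208 0.025]
sand [0.468 0.546 0.063]
handle [0.593 0.072 0.054]
plane [ 0.727 -0.274  0.03 ]
plane2 [ 1.114 -0.215  0.028]
2071 0.09540447598268752
((0.6757737994194031, 0.14416509866714478), (0.22480204701423645, 0.1743624210357666), 6.685610294342041) [[0.5539873  0.21766761]
 [0.5742869  0.04449085]
 [0.7975603  0.07066259]
 [0.7772607  0.24383935]]
410 0.04915198828108975
((0.5392119288444519, -0.1947050392627716), (0.19660112261772156, 0.08520940691232681), 7.8496317863464355) [[ 0.4360138  -0.16592482]
 [ 0.44765112 -0.2503358 ]
 [ 0.64241004 -0.22348526]
 [ 0.6307727  -0.13907427]]
((0.5481339693069458, -0.19692200422286987), (0.2589135468006134, 0.2594117224216461), 89.96251678466797)
```

View pics/c1.png

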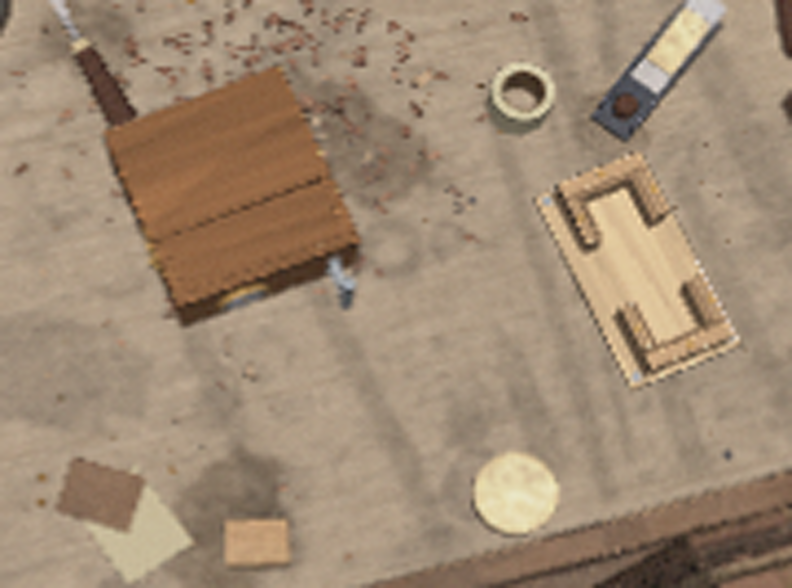

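Crop: the carcass seam runs (155,243)-(322,180), the handle bar is at about (338,265-300), and the door looks nearly shut. The cradle base corners are at (538,200), (645,155), (738,340) and (632,385). I'll fit the models to both views.

```bash
cat >> h.py <<'E'
def proj(m,X):
    K=np.array([[m['fx'],0,m['cx']],[0,m['fy'],m['cy']],[0,0,1.]])
    return cv2.projectPoints(np.asarray(X,float).reshape(-1,1,3),cv2.Rodrigues(np.array(m['R']))[0],np.array(m['t'],float),K,np.array([m['k1'],0,0,0.]))[0].reshape(-1,2)
def poly(m,P,z):
    P=np.asarray(P); t=np.linspace(0,1,12,endpoint=False)[:,None]
    P=np.vstack([P[i]+(P[(i+1)%len(P)]-P[i])*t for i in range(len(P))])
    q=proj(m,np.c_[P,np.full(len(P),z)]); S=4
    im=np.zeros((384*S,512*S),np.uint8); cv2.fillPoly(im,[np.round((q+.5)*S-.5).astype(np.int32)],255)
    return cv2.resize(im,(512,384),interpolation=cv2.INTER_AREA)/255.
def tf(x,y,a,P):
    c,s=np.cos(a),np.sin(a); return np.asarray(P)@np.array([[c,s],[-s,c]])+[x,y]
E
python3 - <<'E'
from h import *
from scipy.optimize import minimize
for n in('top','scene'):
    f=np.load(f'pics/{n}0.npz');p,d=f['p'],f['d'];m=camera_model(n);W=cloud(m,d)
    print(n,'cam',(-np.array(m['R']).T@m['t']).round(3))
    near=(abs(W[...,0]-.69)<.2)&(abs(W[...,1]-.15)<.2)
    mk=near&(W[...,2]>.088)&(W[...,2]<.105)
    print('top z',np.median(W[mk][:,2]))
    hsv=cv2.cvtColor(p,cv2.COLOR_RGB2HSV); mk&=(hsv[...,1]>90)
    mk=cv2.morphologyEx(mk.astype(np.uint8),cv2.MORPH_OPEN,np.ones((3,3)))
    zt=.096
    def cost(v):
        x,y,a,b=v
        C=tf(x,y,a,[[0,-.085],[.115,-.085],[.115,.085],[0,.085]])
        D=tf(*tf(x,y,a,[[0,.085]])[0],a-b,[[0,0],[-.065,0],[-.065,-.17],[0,-.17]])
        return abs(np.maximum(poly(m,C,zt),poly(m,D,zt))-mk).sum()
    best=min((minimize(cost,[.68,.147,.117,b],method='Nelder-Mead',options=dict(initial_simplex=np.array([.68,.147,.117,b])+np.vstack([np.zeros(4),np.diag([.01,.01,.05,.06])]),xatol=1e-4,fatol=.05)) for b in(0,.05,.12)),key=lambda r:r.fun)
    print('cab',best.x.round(4),best.fun,mk.sum())
    # cradle
    near=(abs(W[...,0]-.54)<.14)&(abs(W[...,1]+.195)<.1)
    mc=near&(W[...,2]>.006)&(W[...,2]<.06)
    n_,l,st,_=cv2.connectedComponentsWithStats(mc.astype(np.uint8)); k=1+np.argmax(st[1:,4]); pts=W[l==k]; 
    r=cv2.minAreaRect(pts[:,:2].astype(np.float32)); print('cradle all',r)
    hi=pts[(pts[:,2]>.045)]; print('cheek',np.median(hi[:,2]),cv2.minAreaRect(hi[:,:2].astype(np.float32)))
    # handle: points in front of the door, greyish
    mh=(abs(W[...,0]-.585)<.05)&(abs(W[...,1]-.075)<.06)&(W[...,2]>.02)&(hsv[...,1]<85)
    for z0 in(.02,.04,.06,.08):
        q=W[mh&(W[...,2]>z0)&(W[...,2]<z0+.02)]; print(z0,len(q),q.mean(0).round(4) if len(q) else '')
E
```

```text
top cam [0.175 0.269 1.756]
top z 0.0957208524688628
cab [0.6688 0.1423 0.125  0.0089] 244.71764705882356 1803
cradle all ((0.5420649647712708, -0.19542111456394196), (0.22216641902923584, 0.11972387880086899), 9.526091575622559)
cheek 0.04986517856317357 ((0.5389518737792969, -0.19429032504558563), (0.19591359794139862, 0.08473196625709534), 7.647065162658691)
0.02 11 [0.5924 0.0784 0.0313]
0.04 11 [0.5912 0.0732 0.0512]
0.06 17 [0.5917 0.0748 0.066 ]
0.08 9 [0.5798 0.0724 0.0916]
scene cam [-0.288  1.271  0.685]
top z 0.09408425252545093
cab [ 0.6633  0.1542  0.1687 -0.5717] 143.77254901960785 775
cradle all ((0.5041189789772034, -0.19484728574752808), (0.13954474031925201, 0.11946079134941101), 8.177138328552246)
cheek 0.04836442035455024 ((0.47424906492233276, -0.20018254220485687), (0.0675051137804985, 0.08937276899814606), 6.904700756072998)
0.02 36 [0.5878 0.0737 0.0308]
0.04 20 [0.5783 0.0752 0.0509]
0.06 13 [0.5726 0.0771 0.0687]
0.08 6 [0.5813 0.0712 0.0913]
```

```bash
cat >> h.py <<'E'
def to(x,y,z,yang=None):
    """remaining move in present tool axes, units of 0.02 m / 0.1 rad; yang = wanted heading of tool y, deg"""
    from scipy.spatial.transform import Rotation as R
    s=telemetry.observe(); q=np.array(s['eef_rot']); r=R.from_quat(q[[1,2,3,0]])
    ty=r.as_matrix()[:,1]; a=np.degrees(np.arctan2(ty[1],ty[0]))
    if yang is not None: rt=R.from_matrix(np.array([[np.sin(k:=np.radians(yang))*-1,np.cos(k),0],[np.cos(k),np.sin(k),0],[0,0,-1.]]).T.T if False else np.c_[[-np.sin(k),np.cos(k),0],[np.cos(k),np.sin(k),0],[0,0,-1.]]@np.diag([1,1,1])) ; 
    else: rt=r
    turn=(r.inv()*rt).as_rotvec()/.1
    d=np.array([x,y,z])-s['eef_pos']
    print('t',round(s['time'],2),'pos',np.round(s['eef_pos'],4),'yang',a.round(1),'| shift now-axes',(r.inv().apply(d)/.02).round(2),'turn',turn.round(2),'shift in final axes',(rt.inv().apply(d)/.02).round(2),'F',np.round(s['wrist_force'],1),'w',round(s['gripper_width'],3),'g',round(s['grasp_force'],1))
E
sed -i "s/^    if yang is not None.*/    k=np.radians(a if yang is None else yang); c,n=np.cos(k),np.sin(k)/; s/^    else: rt=r$/    rt=R.from_matrix(np.array([[-n,c,0],[c,n,0],[0,0,-1.]]))/" h.py
python3 -c "
from h import *
to(.580,.0714,.227,97.2)"
```

```text
t 0.1 pos [0.2469 0.4912 0.2269] yang 63.3 | shift now-axes [-2.431e+01 -1.127e+01  1.000e-02] turn [-0.01 -0.   -5.91] shift in final axes [-13.89 -22.91  -0.  ] F [-0.2 -0.3 -0.7] w 1.002 g 0.0
```

Emit:
{"op": "play_rows", "data": {
  "series": [
    [0, 0, 0, 0, 0, -0.985, 1],
    [0, 0, 0, 0, 0, -0.985, 1],
    [0, 0, 0, 0, 0, -0.985, 1],
    [0, 0, 0, 0, 0, -0.985, 1],
    [0, 0, 0, 0, 0, -0.985, 1],
    [0, 0, 0, 0, 0, -0.985, 1]
  ]
}}

```text
time: 0.7
eef_pos: [0.2469, 0.4913, 0.2271]
eef_rot: [-0.0, -0.065, 0.998, -0.0]
wrist_force: [0.0, 0.2, 0.3]
gripper_width: 0.999
grasp_force: 0.0
```

Emit:
{"op": "play_rows", "data": {
  "series": [
    [-0.58, -0.95, 0, 0, 0, 0, 1],
    [-0.58, -0.95, 0, 0, 0, 0, 1],
    [-0.58, -0.95, 0, 0, 0, 0, 1],
    [-0.58, -0.95, 0, 0, 0, 0, 1],
    [-0.58, -0.95, 0, 0, 0, 0, 1],
    [-0.58, -0.95, 0, 0, 0, 0, 1],
    [-0.58, -0.95, 0, 0, 0, 0, 1],
    [-0.58, -0.95, 0, 0, 0, 0, 1]
  ]
}}

```text
time: 1.5
eef_pos: [0.3585, 0.3514, 0.2272]
eef_rot: [-0.0, -0.063, 0.998, -0.0]
wrist_force: [1.7, 0.9, -0.1]
gripper_width: 0.995
grasp_force: 0.0
```

Emit:
{"op": "play_rows", "data": {
  "series": [
    [-0.58, -0.95, 0, 0, 0, 0, 1],
    [-0.58, -0.95, 0, 0, 0, 0, 1],
    [-0.58, -0.95, 0, 0, 0, 0, 1],
    [-0.58, -0.95, 0, 0, 0, 0, 1],
    [-0.58, -0.95, 0, 0, 0, 0, 1],
    [-0.58, -0.95, 0, 0, 0, 0, 1],
    [-0.58, -0.95, 0, 0, 0, 0, 1],
    [-0.58, -0.95, 0, 0, 0, 0, 1]
  ]
}}

```text
time: 2.3
eef_pos: [0.4695, 0.2121, 0.2272]
eef_rot: [-0.0, -0.063, 0.998, -0.0]
wrist_force: [0.7, 0.1, -0.0]
gripper_width: 0.997
grasp_force: 0.0
```

```bash
python3 - <<'E'
from h import *
import time
to(.580,.0714,.092,97.2)
# scene view now unblocked: carcass/door/handle
for n in('scene',):
    p,d=save(n,'s1'); m=camera_model(n); W=cloud(m,d)
c=p[100:290,130:390]; cv2.imwrite('pics/s1c.png',cv2.resize(c,None,fx=3,fy=3,interpolation=cv2.INTER_CUBIC)[:,:,::-1])
E
```

```text
t 2.3 pos [0.4695 0.2121 0.2272] yang 97.2 | shift now-axes [-4.61 -7.67  6.76] turn [-0.   -0.01 -0.  ] shift in final axes [-4.6  -7.67  6.76] F [ 0.7  0.1 -0. ] w 0.997 g 0.0
```

View pics/s1c.png

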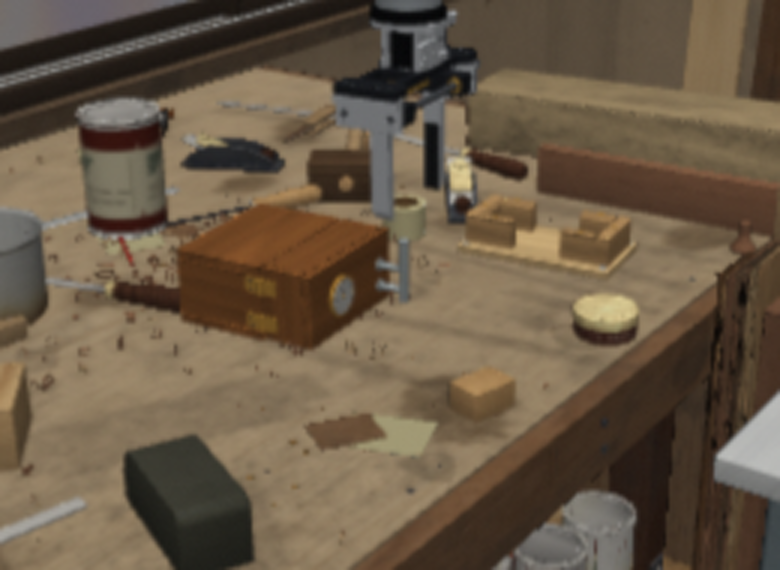

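The scene view is now clear. The cabinet top corners are at about (178,258), (262,207), (388,232) and (305,283), the handle bar runs (404,238)-(404,298), and the cradle is at (548,235). I'll cross-check these against the fit.

```bash
python3 - <<'E'
from h import *
def pl(m,u,v,z):
    r=np.array(m['R']).T@ray(m,u,v); c=-np.array(m['R']).T@m['t']; return (c+r*(z-c[2])/r[2])[:2].round(4)
s=camera_model('scene'); t=camera_model('top')
S=lambda u,v:(130+u/3-.33,100+v/3-.33); T=lambda u,v:(190+u/4.4-.4,120+v/4.2-.4)
for n,q in dict(backL=(178,258),backR=(262,207),frR=(388,232),frL=(305,283),hand=(404,239)).items(): print('S',n,pl(s,*S(*q),.096))
for n,q in dict(backL=(107,130),backR=(283,67),frR=(357,240),frL=(180,306),seamL=(155,243),seamR=(322,180),hand=(335,264)).items(): print('T',n,pl(t,*T(*q),.096))
x,y,a=.6688,.1423,.125
print('pred',tf(x,y,a,[[.115,.085],[.115,-.085],[-.065,-.085],[-.065,.085],[0,.085],[0,-.085],[-.099,-.060]]).round(4))
for n,q in dict(a=(538,200),b=(642,153),c=(738,340),d=(632,385)).items(): print('T cradle',n,pl(t,*T(*q),.012))
E
```

```text
S backL [0.748  0.2618]
S backR [0.7779 0.0853]
S frR [0.6029 0.0648]
S frL [0.5878 0.2346]
S hand [0.575 0.072]
T backL [0.7737 0.235 ]
T backR [0.7917 0.0691]
T frR [0.6137 0.0528]
T frL [0.5951 0.2165]
T seamL [0.6578 0.2221]
T seamR [0.6766 0.0663]
T hand [0.5971 0.0774]
pred [[0.7723 0.241 ]
 [0.7935 0.0723]
 [0.6149 0.0499]
 [0.5937 0.2185]
 [0.6582 0.2266]
 [0.6794 0.058 ]
 [0.5781 0.0704]]
T cradle a [ 0.6299 -0.1293]
T cradle b [ 0.6496 -0.2368]
T cradle c [ 0.4495 -0.2629]
T cradle d [ 0.434  -0.1564]
```

Emit:
{"op": "play_rows", "data": {
  "series": [
    [-0.6, -0.96, 0, 0, 0, 0, 1],
    [-0.6, -0.96, 0, 0, 0, 0, 1],
    [-0.6, -0.96, 0, 0, 0, 0, 1],
    [-0.6, -0.96, 0, 0, 0, 0, 1],
    [-0.6, -0.96, 0, 0, 0, 0, 1],
    [-0.6, -0.96, 0, 0, 0, 0, 1],
    [-0.5, -0.96, 0, 0, 0, 0, 1],
    [-0.5, -0.95, 0, 0, 0, 0, 1]
  ]
}}

```text
time: 3.15
eef_pos: [0.5799, 0.0717, 0.2271]
eef_rot: [-0.0, -0.063, 0.998, 0.0]
wrist_force: [-0.1, 0.2, 0.3]
gripper_width: 1.001
grasp_force: 0.0
```

```bash
python3 - <<'E'
from h import *
from scipy.optimize import minimize
for n,fn in(('top','top0'),('scene','s1')):
    f=np.load(f'pics/{fn}.npz');p,d=f['p'],f['d'];m=camera_model(n);W=cloud(m,d)
    near=(abs(W[...,0]-.69)<.17)&(abs(W[...,1]-.15)<.15)
    mk=(near&(W[...,2]>.086)&(W[...,2]<.106)).astype(np.uint8)
    print(mk.sum())
    hsv=cv2.cvtColor(p,cv2.COLOR_RGB2HSV); print('S median',np.median(hsv[mk>0],0))
    mk&=(hsv[...,1]>110).astype(np.uint8); mk=cv2.morphologyEx(mk,cv2.MORPH_CLOSE,np.ones((3,3)));mk=cv2.morphologyEx(mk,cv2.MORPH_OPEN,np.ones((3,3)))
    l=cv2.connectedComponentsWithStats(mk); k=1+np.argmax(l[2][1:,4]); mk=l[1]==k
    r=cv2.minAreaRect(W[mk][:,:2].astype(np.float32)); print(n,mk.sum(),r)
    def cost(v):
        C=tf(*v,[[-.065,-.085],[.115,-.085],[.115,.085],[-.065,.085]])
        return abs(poly(m,C,.096)-mk).sum()
    b=minimize(cost,[.668,.142,.12],method='Nelder-Mead',options=dict(initial_simplex=np.array([.668,.142,.12])+np.vstack([np.zeros(3),np.diag([.01,.01,.05])]),fatol=.05))
    print(b.x.round(4),b.fun)
    g=(abs(W[...,0]-.580)<.04)&(abs(W[...,1]-.071)<.04)&(W[...,2]>.015)&(W[...,2]<.1)&(hsv[...,1]<85)
    v,u=np.nonzero(g); 
    for i in np.unique(v): print(i,u[v==i].mean().round(1),(v==i).sum(),W[g&(np.arange(384)[:,None]==i)].mean(0).round(3),end='; ')
    print('pred handle px top/bottom',proj(m,[[.5781,.0704,.096],[.5781,.0704,.018]]).round(1))
E
```

```text
1998
S median [ 13. 135. 143.]
top 2013 ((0.6930844187736511, 0.14450852572917938), (0.18467286229133606, 0.16932806372642517), 7.254272937774658)
[0.6678 0.1427 0.1178] 51.96078431372549
180 266.0 1 [0.61  0.072 0.081]; 181 266.0 3 [0.611 0.071 0.061]; 182 266.8 5 [0.609 0.068 0.05 ]; 183 265.5 4 [0.607 0.074 0.049]; 184 265.0 3 [0.602 0.077 0.055]; 185 266.0 3 [0.598 0.074 0.053]; 186 266.5 4 [0.592 0.074 0.06 ]; 187 267.5 6 [0.584 0.073 0.074]; 188 267.8 4 [0.579 0.074 0.078]; 189 267.5 4 [0.577 0.075 0.069]; 190 268.0 3 [0.573 0.074 0.068]; 191 268.0 3 [0.572 0.074 0.054]; 192 268.0 3 [0.572 0.073 0.039]; 193 267.5 2 [0.571 0.075 0.03 ]; pred handle px top/bottom [[268.9 186.6]
 [268.  191.7]]
1118
S median [ 13. 173. 114.]
scene 1119 ((0.6929331421852112, 0.14731600880622864), (0.1872808039188385, 0.17762014269828796), 7.132605075836182)
[0.658  0.1572 0.1468] 125.48235294117649
180 264.0 3 [0.574 0.075 0.095]; 181 264.0 3 [0.574 0.075 0.091]; 182 264.0 3 [0.575 0.074 0.087]; 183 264.0 3 [0.573 0.076 0.084]; 184 264.0 3 [0.575 0.074 0.08 ]; 185 264.0 3 [0.573 0.077 0.077]; 186 261.0 5 [0.589 0.073 0.068]; 187 259.6 8 [0.597 0.069 0.061]; 188 259.8 10 [0.593 0.074 0.06 ]; 189 260.0 11 [0.589 0.079 0.059]; 190 262.5 6 [0.581 0.074 0.055]; 191 264.0 3 [0.575 0.074 0.053]; 192 264.0 3 [0.576 0.073 0.049]; 193 261.0 5 [0.588 0.074 0.043]; 194 259.6 8 [0.596 0.072 0.036]; 195 259.8 10 [0.591 0.077 0.035]; 196 260.5 10 [0.589 0.076 0.032]; 197 263.0 5 [0.577 0.077 0.031]; 198 264.0 3 [0.573 0.077 0.028]; 199 264.0 3 [0.573 0.077 0.024]; 200 264.0 3 [0.572 0.079 0.022]; pred handle px top/bottom [[263.9 179. ]
 [264.  199.7]]
```

Emit:
{"op": "play_rows", "data": {
  "series": [
    [0.15, 0.03, 0.85, 0, 0, 0, 1],
    [0, 0, 0.85, 0, 0, 0, 1],
    [0, 0, 0.85, 0, 0, 0, 1],
    [0, 0, 0.85, 0, 0, 0, 1],
    [0, 0, 0.85, 0, 0, 0, 1],
    [0, 0, 0.85, 0, 0, 0, 1],
    [0, 0, 0.85, 0, 0, 0, 1],
    [0, 0, 0.85, 0, 0, 0, 1]
  ]
}}

```text
time: 3.95
eef_pos: [0.5762, 0.0727, 0.0905]
eef_rot: [-0.0, -0.063, 0.998, -0.0]
wrist_force: [-0.7, 0.0, 0.7]
gripper_width: 1.002
grasp_force: 0.0
```

Emit:
{"op": "play_rows", "data": {
  "series": [
    [0, 0, 0, 0, 0, 0, -1],
    [0, 0, 0, 0, 0, 0, -1],
    [0, 0, 0, 0, 0, 0, -1],
    [0, 0, 0, 0, 0, 0, -1],
    [0, 0, 0, 0, 0, 0, -1],
    [0, 0, 0, 0, 0, 0, -1],
    [0, 0, 0, 0, 0, 0, -1],
    [0, 0, 0, 0, 0, 0, -1]
  ],
  "force": 20
}}

```text
time: 4.75
eef_pos: [0.5765, 0.0724, 0.0915]
eef_rot: [0.0, -0.063, 0.998, -0.0]
wrist_force: [0.4, -0.5, -0.6]
gripper_width: 0.359
grasp_force: 0.0
```

Emit:
{"op": "play_rows", "data": {
  "series": [
    [0, 0, 0, 0, 0, 0, -1],
    [0, 0, 0, 0, 0, 0, -1],
    [0, 0, 0, 0, 0, 0, -1],
    [0, 0, 0, 0, 0, 0, -1],
    [0, 0, 0, 0, 0, 0, -1],
    [0, 0, 0, 0, 0, 0, -1]
  ]
}}

```text
time: 5.35
eef_pos: [0.5763, 0.072, 0.0914]
eef_rot: [-0.0, -0.062, 0.998, -0.0]
wrist_force: [-3.0, -5.4, 1.7]
gripper_width: 0.123
grasp_force: 20.0
```

Emit:
{"op": "play_rows", "data": {
  "series": [
    [0.7, 0.53, 0, 0, 0, 1, -1],
    [0.7, 0.53, 0, 0, 0, 1, -1],
    [0.7, 0.53, 0, 0, 0, 1, -1],
    [0.7, 0.53, 0, 0, 0, 1, -1]
  ]
}}

```text
time: 5.75
eef_pos: [0.5226, 0.1174, 0.0915]
eef_rot: [0.002, 0.139, 0.99, 0.001]
wrist_force: [18.6, 12.7, -15.8]
gripper_width: 0.122
grasp_force: 20.0
```

```bash
python3 -c "
from h import *
h=tf(.668,.1425,.12,[[0,.085]])[0]; s=telemetry.observe(); print(h, np.linalg.norm(s['eef_pos'][:2]-h)); to(*s['eef_pos'])"
```

```text
[0.65782446 0.22688873] 0.17402216416411861
t 5.75 pos [0.5226 0.1174 0.0915] yang 74.0 | shift now-axes [0. 0. 0.] turn [ 0.03  0.03 -0.  ] shift in final axes [0. 0. 0.] F [ 18.6  12.7 -15.8] w 0.122 g 20.0
```

Emit:
{"op": "play_rows", "data": {
  "series": [
    [0.64, 0.61, 0, 0, 0, 1, -1],
    [0.7, 0.53, 0, 0, 0, 1, -1],
    [0.7, 0.53, 0, 0, 0, 1, -1],
    [0.7, 0.53, 0, 0, 0, 1, -1],
    [0.7, 0.53, 0, 0, 0, 1, -1]
  ]
}}

```text
time: 6.25
eef_pos: [0.4874, 0.1967, 0.0915]
eef_rot: [0.002, 0.38, 0.925, 0.002]
wrist_force: [25.7, 3.6, -19.3]
gripper_width: 0.124
grasp_force: 20.0
```

```bash
python3 -c "
from h import *
h=tf(.668,.1425,.12,[[0,.085]])[0]; s=telemetry.observe(); v=s['eef_pos'][:2]-h; print(np.linalg.norm(v),np.array(s['wrist_force'])[:2]@v/.175); to(*s['eef_pos'])"
```

```text
0.17302708094065214 -25.64228283258073
t 6.25 pos [0.4874 0.1967 0.0915] yang 45.4 | shift now-axes [0. 0. 0.] turn [ 0.05  0.03 -0.  ] shift in final axes [0. 0. 0.] F [ 25.7   3.6 -19.3] w 0.124 g 20.0
```

Emit:
{"op": "play_rows", "data": {
  "series": [
    [0.62, 0.65, 0, 0, 0, 1, -1],
    [0.65, 0.61, 0, 0, 0, 1, -1],
    [0.7, 0.53, 0, 0, 0, 1, -1],
    [0.7, 0.53, 0, 0, 0, 1, -1]
  ]
}}

```text
time: 6.65
eef_pos: [0.49, 0.2672, 0.0914]
eef_rot: [-0.001, 0.556, 0.831, -0.0]
wrist_force: [2.8, -1.5, -2.3]
gripper_width: 0.125
grasp_force: 20.0
```

```bash
python3 -c "
from h import *
h=tf(.668,.1425,.12,[[0,.085]])[0]; s=telemetry.observe(); v=s['eef_pos'][:2]-h; print(np.linalg.norm(v),np.array(s['wrist_force'])[:2]@v/.175); to(*s['eef_pos'])"
```

```text
0.17264168885579523 -3.0595344760355827
t 6.65 pos [0.49   0.2672 0.0914] yang 22.5 | shift now-axes [0. 0. 0.] turn [-0.01 -0.01 -0.  ] shift in final axes [0. 0. 0.] F [ 2.8 -1.5 -2.3] w 0.125 g 20.0
```

Emit:
{"op": "play_rows", "data": {
  "series": [
    [0.69, 0.53, 0, 0, 0, 1, -1],
    [0.69, 0.53, 0, 0, 0, 1, -1],
    [0.69, 0.53, 0, 0, 0, 1, -1],
    [0.69, 0.53, 0, 0, 0, 1, -1],
    [0.69, 0.53, 0, 0, 0, 1, -1],
    [0.69, 0.53, 0, 0, 0, 1, -1],
    [0, 0, 0, 0, 0, 0, -1]
  ]
}}

```text
time: 7.35
eef_pos: [0.5425, 0.3564, 0.0914]
eef_rot: [0.001, 0.777, 0.63, 0.001]
wrist_force: [3.7, -5.2, 2.7]
gripper_width: 0.126
grasp_force: 20.0
```

Emit:
{"op": "play_rows", "data": {
  "series": [
    [0, 0, 0, 0, 0, 0, 0],
    [0, 0, 0, 0, 0, 0, 0],
    [0, 0, 0, 0, 0, 0, 0],
    [0, 0, 0, 0, 0, 0, 0],
    [0, 0, 0, 0, 0, 0, 0]
  ]
}}

```text
time: 7.85
eef_pos: [0.5407, 0.3561, 0.0915]
eef_rot: [-0.0, 0.775, 0.631, 0.0]
wrist_force: [-0.9, -0.8, -0.4]
gripper_width: 0.488
grasp_force: 0.0
```

Emit:
{"op": "play_rows", "data": {
  "series": [
    [0, 0, -0.9, 0, 0, 0, 0.5],
    [0, 0, -0.9, 0, 0, 0, 1],
    [0, 0, -0.9, 0, 0, 0, 1],
    [0, 0, -0.9, 0, 0, 0, 1],
    [0, 0, -0.9, 0, 0, 0, 1],
    [0, 0, -0.9, 0, 0, 0, 1]
  ]
}}

```text
time: 8.45
eef_pos: [0.5407, 0.3561, 0.2003]
eef_rot: [-0.0, 0.775, 0.631, 0.0]
wrist_force: [0.4, -0.3, 0.1]
gripper_width: 0.969
grasp_force: 0.0
```

```bash
python3 - <<'E'
from h import *
to(.55,.12,.2,-83)
p,d=save('top','t2'); p2,d2=save('scene','s2')
a=cv2.resize(p[120:270,190:340],(600,600),interpolation=cv2.INTER_CUBIC)
cv2.imwrite('pics/t2c.png',a[:,:,::-1])
E
```

```text
t 8.45 pos [0.5407 0.3561 0.2003] yang -11.7 | shift now-axes [-1.146e+01  2.840e+00  1.000e-02] turn [-0.   -0.   12.45] shift in final axes [-9.800e-01  1.177e+01  1.000e-02] F [ 0.4 -0.3  0.1] w 0.969 g 0.0
```

View pics/t2c.png

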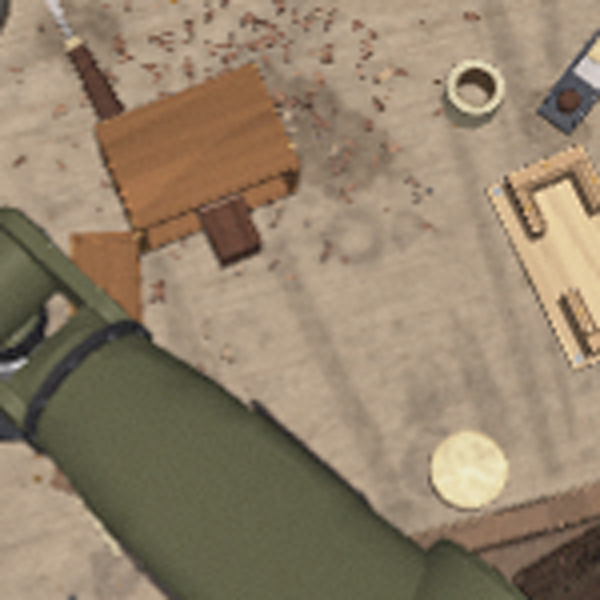

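The door stands open at the left (105,265). The rosewood end juts out at (205-258, 200-265). I'll measure that end.

```bash
python3 - <<'E'
from h import *
m=camera_model('top');f=np.load('pics/t2.npz');p,d=f['p'],f['d'];W=cloud(m,d)
cab=tf(0,0,-.12,W[...,:2]-[.668,.1425])
mk=(cab[...,0]>-.07)&(cab[...,0]<0.02)&(abs(cab[...,1])<.07)&(W[...,2]>.045)&(W[...,2]<.072)
l=cv2.connectedComponentsWithStats(mk.astype(np.uint8));k=1+np.argmax(l[2][1:,4]);mk=l[1]==k
q=W[mk];print(len(q),'z',np.median(q[:,2]),'box',cv2.minAreaRect(q[:,:2].astype(np.float32)))
t=q[abs(q[:,2]-np.median(q[:,2]))<.006]; c=tf(0,0,-.12,t[:,:2]-[.668,.1425])
print('top cab x',np.percentile(c[:,0],[1,5,50,99]).round(4),'y',np.percentile(c[:,1],[1,5,50,95,99]).round(4))
b=np.round(c[:,0]/.006)
for v in np.unique(b): g=c[b==v]; print(v*.006,len(g),g[:,1].min().round(4),g[:,1].max().round(4))
m=camera_model('scene');f=np.load('pics/s2.npz');W=cloud(m,f['d']);cab=tf(0,0,-.12,W[...,:2]-[.668,.1425])
mk=(cab[...,0]>-.07)&(cab[...,0]<0.0)&(abs(cab[...,1])<.07)&(W[...,2]>.045)&(W[...,2]<.072)
print('scene',mk.sum(),np.median(W[mk],0) if mk.any() else '', np.median(cab[mk],0) if mk.any() else '')
E
```

```text
168 z 0.060465012593406496 box ((0.6502360105514526, 0.1371246874332428), (0.05728662386536598, 0.04559801146388054), 7.571506500244141)
top cab x [-0.0459 -0.0441 -0.0183  0.0101] y [-0.0252 -0.0239 -0.0044  0.0176  0.0192]
-0.048 4 -0.0134 0.0114
-0.042 18 -0.0248 0.0192
-0.036000000000000004 15 -0.0262 0.0191
-0.03 13 -0.0255 0.0128
-0.024 16 -0.0225 0.0184
-0.018000000000000002 12 -0.0242 0.013
-0.012 16 -0.0244 0.0187
-0.006 16 -0.0225 0.0197
0.0 16 -0.0239 0.0182
0.006 11 -0.0227 0.0164
0.012 4 -0.024 0.0183
scene 131 [0.63954147 0.14740641 0.05806808] [-0.02848374  0.00750719]
```

Emit:
{"op": "play_rows", "data": {
  "series": [
    [-0.95, 0.24, 0, 0, 0, 0, 1],
    [-0.95, 0.24, 0, 0, 0, 0, 1],
    [-0.95, 0.24, 0, 0, 0, 0, 1],
    [-0.95, 0.24, 0, 0, 0, 0, 1],
    [-0.95, 0.24, 0, 0, 0, 0, 1],
    [-0.95, 0.24, 0, 0, 0, 0, 1],
    [-0.95, 0.24, 0, 0, 0, 0, 1],
    [-0.95, 0.24, 0, 0, 0, 0, 1]
  ]
}}

```text
time: 9.35
eef_pos: [0.5476, 0.1979, 0.1992]
eef_rot: [-0.0, 0.776, 0.631, -0.0]
wrist_force: [-0.5, 0.1, -1.1]
gripper_width: 0.999
grasp_force: 0.0
```

Emit:
{"op": "play_rows", "data": {
  "series": [
    [-0.95, 0.24, 0, 0, 0, 0, 1],
    [-0.95, 0.24, 0, 0, 0, 0, 1],
    [-0.95, 0.24, 0, 0, 0, 0, 1],
    [-0.95, 0.24, 0, 0, 0, 0, 1]
  ]
}}

```text
time: 9.75
eef_pos: [0.5509, 0.1196, 0.1992]
eef_rot: [-0.0, 0.776, 0.631, -0.0]
wrist_force: [-0.3, 0.8, -0.4]
gripper_width: 1.001
grasp_force: 0.0
```

Emit:
{"op": "play_rows", "data": {
  "series": [
    [0, 0, 0, 0, 0, 1, 1],
    [0, 0, 0, 0, 0, 1, 1],
    [0, 0, 0, 0, 0, 1, 1],
    [0, 0, 0, 0, 0, 1, 1],
    [0, 0, 0, 0, 0, 1, 1],
    [0, 0, 0, 0, 0, 1, 1],
    [0, 0, 0, 0, 0, 1, 1],
    [0, 0, 0, 0, 0, 1, 1]
  ]
}}

```text
time: 10.55
eef_pos: [0.5509, 0.1204, 0.1992]
eef_rot: [-0.0, 0.961, 0.277, -0.0]
wrist_force: [-0.6, 0.6, 0.1]
gripper_width: 0.997
grasp_force: 0.0
```

Emit:
{"op": "play_rows", "data": {
  "series": [
    [0, 0, 0, 0, 0, 1, 1],
    [0, 0, 0, 0, 0, 1, 1],
    [0, 0, 0, 0, 0, 1, 1],
    [0, 0, 0, 0, 0, 1, 1],
    [0, 0, 0, 0, 0, 0.45, 1]
  ]
}}

```text
time: 11.05
eef_pos: [0.5509, 0.1204, 0.1991]
eef_rot: [0.0, 0.998, 0.059, -0.0]
wrist_force: [0.1, 0.3, -0.4]
gripper_width: 0.997
grasp_force: 0.0
```

```bash
python3 -c "
from h import *
to(.6485,.1371,.045,-82.9)"
```

```text
t 11.05 pos [0.5509 0.1204 0.1991] yang -83.3 | shift now-axes [ 4.95 -0.26  7.71] turn [ 0.    0.   -0.06] shift in final axes [ 4.95 -0.23  7.71] F [ 0.1  0.3 -0.4] w 0.997 g 0.0
```

Emit:
{"op": "play_rows", "data": {
  "series": [
    [0.99, -0.05, 0, 0, 0, -0.06, 1],
    [0.99, -0.05, 0, 0, 0, 0, 1],
    [0.99, -0.05, 0, 0, 0, 0, 1],
    [0.99, -0.05, 0, 0, 0, 0, 1],
    [0.99, -0.05, 0, 0, 0, 0, 1]
  ]
}}

```text
time: 11.55
eef_pos: [0.6493, 0.1379, 0.1991]
eef_rot: [0.0, 0.998, 0.064, -0.0]
wrist_force: [-0.2, 0.4, 1.1]
gripper_width: 0.998
grasp_force: 0.0
```

Emit:
{"op": "play_rows", "data": {
  "series": [
    [0, 0, 0.96, 0, 0, 0, 1],
    [0, 0, 0.96, 0, 0, 0, 1],
    [0, 0, 0.96, 0, 0, 0, 1],
    [0, 0, 0.96, 0, 0, 0, 1],
    [0, 0, 0.96, 0, 0, 0, 1],
    [0, 0, 0.96, 0, 0, 0, 1],
    [0, 0, 0.96, 0, 0, 0, 1],
    [0, 0, 0.96, 0, 0, 0, 1]
  ]
}}

```text
time: 12.35
eef_pos: [0.6484, 0.1378, 0.0448]
eef_rot: [0.0, 0.998, 0.064, -0.0]
wrist_force: [-0.0, 0.2, 0.4]
gripper_width: 0.999
grasp_force: 0.0
```

Emit:
{"op": "play_rows", "data": {
  "series": [
    [0, 0, 0, 0, 0, 0, -1],
    [0, 0, 0, 0, 0, 0, -1],
    [0, 0, 0, 0, 0, 0, -1],
    [0, 0, 0, 0, 0, 0, -1],
    [0, 0, 0, 0, 0, 0, -1],
    [0, 0, 0, 0, 0, 0, -1],
    [0, 0, 0, 0, 0, 0, -1],
    [0, 0, 0, 0, 0, 0, -1]
  ],
  "force": 50
}}

```text
time: 13.15
eef_pos: [0.6487, 0.1385, 0.0461]
eef_rot: [0.0, 0.998, 0.064, 0.0]
wrist_force: [-1.7, -1.5, 3.1]
gripper_width: 0.479
grasp_force: 49.8
```

Emit:
{"op": "play_rows", "data": {
  "series": [
    [0, 0, 0, 0, 0, 0, -1],
    [0, 0, 0, 0, 0, 0, -1],
    [0, 0, 0, 0, 0, 0, -1]
  ]
}}

```text
time: 13.45
eef_pos: [0.6487, 0.1385, 0.0461]
eef_rot: [0.0, 0.998, 0.064, 0.0]
wrist_force: [-2.3, -2.0, 5.6]
gripper_width: 0.477
grasp_force: 49.8
```

Emit:
{"op": "play_rows", "data": {
  "series": [
    [-0.2, 0, -0.05, 0, 0, 0, -1],
    [-0.4, 0, -0.05, 0, 0, 0, -1],
    [-0.6, 0, 0, 0, 0, 0, -1],
    [-0.6, 0, 0, 0, 0, 0, -1],
    [-0.6, 0, 0, 0, 0, 0, -1],
    [-0.6, 0, 0, 0, 0, 0, -1],
    [-0.6, 0, 0, 0, 0, 0, -1],
    [-0.6, 0, 0, 0, 0, 0, -1]
  ],
  "force": 60
}}

```text
time: 14.25
eef_pos: [0.5638, 0.1278, 0.0474]
eef_rot: [-0.0, 0.998, 0.064, -0.001]
wrist_force: [0.7, 0.4, -4.5]
gripper_width: 0.477
grasp_force: 59.8
```

Emit:
{"op": "play_rows", "data": {
  "series": [
    [-0.6, 0, 0, 0, 0, 0, -1],
    [-0.6, 0, 0, 0, 0, 0, -1],
    [-0.6, 0, 0, 0, 0, 0, -1],
    [-0.6, 0, 0, 0, 0, 0, -1],
    [-0.6, 0, 0, 0, 0, 0, -1],
    [-0.4, 0, 0, 0, 0, 0, -1],
    [-0.2, 0, 0, 0, 0, 0, -1],
    [0, 0, 0, 0, 0, 0, -1]
  ]
}}

```text
time: 15.05
eef_pos: [0.4935, 0.1187, 0.0479]
eef_rot: [-0.0, 0.998, 0.064, -0.0]
wrist_force: [0.7, 0.4, -4.1]
gripper_width: 0.476
grasp_force: 59.8
```

```bash
python3 - <<'E'
from h import *
to(.5,.12,.03)
print(telemetry.observe()['wrist_torque'])
p,d=save('scene','s3'); W=cloud(camera_model('scene'),d); cab=tf(0,0,-.12,W[...,:2]-[.668,.1425])
mk=(cab[...,0]>-.25)&(cab[...,0]<-.01)&(abs(cab[...,1])<.05)&(W[...,2]>.004)&(W[...,2]<.08)
for a in np.arange(-.2,0,.02):
    g=mk&(abs(cab[...,0]-a)<.01); print(round(a,2),g.sum(),np.percentile(W[g][:,2],[2,50,98]).round(3) if g.any() else '')
cv2.imwrite('pics/s3c.png',cv2.resize(p[100:250,190:340],(600,600),interpolation=cv2.INTER_CUBIC)[:,:,::-1])
E
```

```text
t 15.05 pos [0.4935 0.1187 0.0479] yang -82.7 | shift now-axes [ 0.33 -0.03  0.89] turn [-0.  0.  0.] shift in final axes [ 0.33 -0.03  0.89] F [ 0.7  0.4 -4.1] w 0.476 g 59.8
[-0.00534352  0.30239541  0.03140449]
-0.2 126 [0.019 0.043 0.063]
-0.18 158 [0.019 0.061 0.079]
-0.16 58 [0.02  0.045 0.065]
-0.14 95 [0.015 0.049 0.063]
-0.12 97 [0.01  0.049 0.064]
-0.1 89 [0.018 0.049 0.063]
-0.08 80 [0.021 0.055 0.063]
-0.06 60 [0.035 0.055 0.063]
-0.04 0 
-0.02 0
```

View pics/s3c.png

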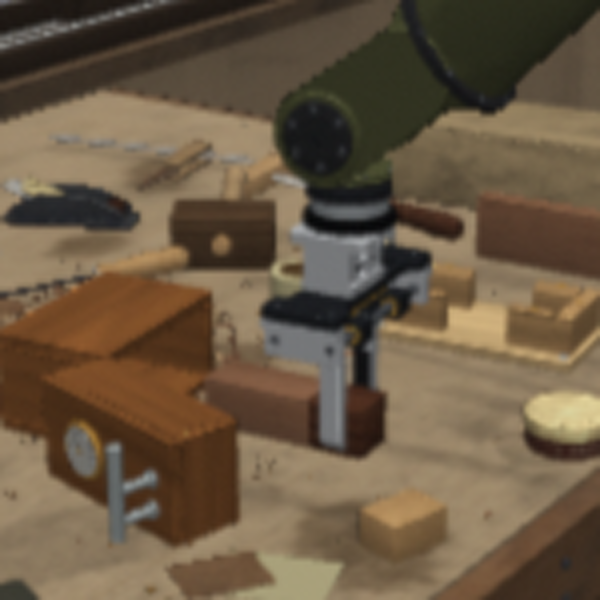

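The blank is held level at (205-385, 365-450), outside the carcass and clear of the open door at (140,440). I'll lower it.

Emit:
{"op": "play_rows", "data": {
  "series": [
    [0, 0, 0.3, 0, 0, 0, -1],
    [0, 0, 0.25, 0, 0, 0, -1],
    [0, 0, 0.15, 0, 0, 0, -1],
    [0, 0, 0.1, 0, 0, 0, -1],
    [0, 0, 0.05, 0, 0, 0, -1],
    [0, 0, 0, 0, 0, 0, -1]
  ]
}}

```text
time: 15.7
eef_pos: [0.4939, 0.1187, 0.0307]
eef_rot: [0.0, 0.998, 0.064, -0.0]
wrist_force: [0.1, -1.0, -3.2]
gripper_width: 0.477
grasp_force: 59.8
```

Emit:
{"op": "play_rows", "data": {
  "series": [
    [0, 0, 0.05, 0, 0, 0, -1],
    [0, 0, 0.03, 0, 0, 0, -1],
    [0, 0, 0, 0, 0, 0, -1]
  ]
}}

```text
time: 16.0
eef_pos: [0.4941, 0.1187, 0.0301]
eef_rot: [0.0, 0.998, 0.064, 0.0]
wrist_force: [-5.0, -0.8, 7.7]
gripper_width: 0.479
grasp_force: 59.8
```

Emit:
{"op": "play_rows", "data": {
  "series": [
    [0, 0, 0, 0, 0, 0, 1],
    [0, 0, 0, 0, 0, 0, 1],
    [0, 0, 0, 0, 0, 0, 1],
    [0, 0, 0, 0, 0, 0, 1],
    [0, 0, 0, 0, 0, 0, 1],
    [0, 0, 0, 0, 0, 0, 1]
  ]
}}

```text
time: 16.6
eef_pos: [0.4939, 0.1187, 0.0292]
eef_rot: [0.0, 0.998, 0.064, -0.0]
wrist_force: [-0.8, -0.0, 0.4]
gripper_width: 0.95
grasp_force: 0.0
```

Emit:
{"op": "play_rows", "data": {
  "series": [
    [0, 0, -0.9, 0, 0, 0, 1],
    [0, 0, -0.9, 0, 0, 0, 1],
    [0, 0, -0.9, 0, 0, 0, 1],
    [0, 0, -0.9, 0, 0, 0, 1],
    [0, 0, -0.9, 0, 0, 0, 1],
    [0, 0, -0.9, 0, 0, 0, 1],
    [0, 0, -0.9, 0, 0, 0, 1],
    [0, 0, -0.9, 0, 0, 0, 1]
  ]
}}

```text
time: 17.4
eef_pos: [0.4938, 0.1187, 0.174]
eef_rot: [-0.0, 0.998, 0.064, -0.0]
wrist_force: [-0.7, 0.7, -0.0]
gripper_width: 1.003
grasp_force: 0.0
```

```bash
cat > mb.py <<'E'
from h import *
def blank(cx,cy,zt,tag,r=.12,yaw=.12):
    for n in('top','scene'):
        p,d=save(n,tag+n); W=cloud(camera_model(n),d)
        hsv=cv2.cvtColor(p,cv2.COLOR_RGB2HSV)
        b=tf(0,0,-yaw,W[...,:2]-[cx,cy])
        mk=(abs(b[...,0])<r)&(abs(b[...,1])<.05)&(abs(W[...,2]-zt)<.006)
        if mk.sum()<30: print(n,mk.sum()); continue
        l=cv2.connectedComponentsWithStats(mk.astype(np.uint8));k=1+np.argmax(l[2][1:,4]);mk=l[1]==k
        print(n,mk.sum(),'z',np.median(W[mk][:,2]).round(4),cv2.minAreaRect(W[mk][:,:2].astype(np.float32)))
E
python3 - <<'E'
from mb import *
to(.542,.1245,.04,-82.9); blank(.542,.1245,.045,'b1')
E
```

```text
t 17.4 pos [0.4938 0.1187 0.174 ] yang -82.7 | shift now-axes [2.43 0.02 6.7 ] turn [-0.    0.    0.04] shift in final axes [2.43 0.01 6.7 ] F [-0.7  0.7 -0. ] w 1.003 g 0.0
top 16
scene 293 z 0.0434 ((0.5417205691337585, 0.12601274251937866), (0.1506912261247635, 0.05214141309261322), 5.946910381317139)
```

Emit:
{"op": "play_rows", "data": {
  "series": [
    [0.8, 0, 0, 0, 0, 0, 1],
    [0.8, 0, 0, 0, 0, 0, 1],
    [0.82, 0, 0, 0, 0, 0, 1]
  ]
}}

```text
time: 17.8
eef_pos: [0.5422, 0.1248, 0.1721]
eef_rot: [0.0, 0.998, 0.064, -0.001]
wrist_force: [-0.4, 0.1, 0.3]
gripper_width: 0.994
grasp_force: 0.0
```

Emit:
{"op": "play_rows", "data": {
  "series": [
    [0, 0, 0.95, 0, 0, 0, 1],
    [0, 0, 0.95, 0, 0, 0, 1],
    [0, 0, 0.95, 0, 0, 0, 1],
    [0, 0, 0.95, 0, 0, 0, 1],
    [0, 0, 0.95, 0, 0, 0, 1],
    [0, 0, 0.95, 0, 0, 0, 1],
    [0, 0, 0.8, 0, 0, 0, 1],
    [0, 0, 0.6, 0, 0, 0, 1]
  ]
}}

```text
time: 18.6
eef_pos: [0.5411, 0.1247, 0.0291]
eef_rot: [0.0, 0.998, 0.064, -0.001]
wrist_force: [0.2, -0.0, -0.3]
gripper_width: 0.999
grasp_force: 0.0
```

Emit:
{"op": "play_rows", "data": {
  "series": [
    [0, 0, 0, 0, 0, 0, -1],
    [0, 0, 0, 0, 0, 0, -1],
    [0, 0, 0, 0, 0, 0, -1],
    [0, 0, 0, 0, 0, 0, -1],
    [0, 0, 0, 0, 0, 0, -1],
    [0, 0, 0, 0, 0, 0, -1],
    [0, 0, 0, 0, 0, 0, -1],
    [0, 0, 0, 0, 0, 0, -1]
  ],
  "force": 40
}}

```text
time: 19.4
eef_pos: [0.542, 0.1248, 0.0315]
eef_rot: [0.0, 0.998, 0.064, 0.0]
wrist_force: [-0.6, -0.9, 2.3]
gripper_width: 0.475
grasp_force: 39.9
```

Emit:
{"op": "play_rows", "data": {
  "series": [
    [0, 0, 0, 0, 0, 0, -1],
    [0, 0, -0.3, 0, 0, 0, -1],
    [0, 0, -0.8, 0, 0, 0, -1],
    [0, 0, -0.9, 0, 0, 0, -1],
    [0, 0, -0.9, 0, 0, 0, -1],
    [0, 0, -0.9, 0, 0, 0, -1],
    [0, 0, -0.9, 0, 0, 0, -1]
  ]
}}

```text
time: 20.1
eef_pos: [0.5415, 0.1249, 0.1258]
eef_rot: [-0.0, 0.998, 0.064, -0.0]
wrist_force: [-0.5, -0.0, -3.0]
gripper_width: 0.477
grasp_force: 39.9
```

```bash
python3 - <<'E'
from mb import *
to(.5395,-.1953,.120,-82.3)
z=telemetry.observe()['eef_pos']; print('expect top',z[2]+.013)
blank(z[0],z[1],z[2]+.013,'b2')
# cradle: cheek tops & pocket sides with both views
for n,fn in(('top','t2'),('scene','s3'),('top','b2top')):
    f=np.load(f'pics/{fn}.npz'); W=cloud(camera_model(n),f['d']); 
    for yaw in(.13,.135):
        b=tf(0,0,-yaw,W[...,:2]-[.5395,-.1953])
        mk=(abs(b[...,0])<.125)&(abs(b[...,1])<.075)&(W[...,2]>.046)&(W[...,2]<.056)
        q=b[mk]; print(fn,yaw,mk.sum(),'x',np.percentile(q[:,0],[1,99]).round(4),'y',np.percentile(q[:,1],[1,99]).round(4), 'inner', [np.round(v,4) for v in (q[(abs(q[:,0])<.07)&(q[:,1]<0)][:,1].max(),q[(abs(q[:,0])<.07)&(q[:,1]>0)][:,1].min())],
          'ends',q[(abs(q[:,1])<.015)&(q[:,0]>0)][:,0].min().round(4),q[(abs(q[:,1])<.015)&(q[:,0]<0)][:,0].max().round(4))
    print(cv2.minAreaRect(W[mk][:,:2].astype(np.float32)))
E
```

```text
t 20.1 pos [0.5415 0.1249 0.1258] yang -82.7 | shift now-axes [-2.14 15.87  0.29] turn [-0.    0.01 -0.07] shift in final axes [-2.25 15.85  0.29] F [-0.5 -0.  -3. ] w 0.477 g 39.9
expect top 0.13883621564524212
top 0
scene 309 z 0.1404 ((0.54294353723526, 0.13058042526245117), (0.1529659479856491, 0.07420540601015091), 13.74345874786377)
t2 0.13 279 x [-0.0973  0.0968] y [-0.0408  0.0421] inner [np.float64(-0.0239), np.float64(0.0256)] ends 0.0781 -0.0787
t2 0.135 279 x [-0.0972  0.0967] y [-0.041   0.0419] inner [np.float64(-0.0242), np.float64(0.0259)] ends 0.078 -0.0787
((0.5394638180732727, -0.1945222020149231), (0.19486869871616364, 0.08421999216079712), 7.831448554992676)Traceback (most recent call last):
  File "<stdin>", line 12, in <module>
    return umr_minimum(a, axis, None, out, keepdims, initial, where)
ValueError: zero-size array to reduction operation minimum which has no identity
```

Emit:
{"op": "play_rows", "data": {
  "series": [
    [0, 0, 0, 0, 0, -0.07, -1],
    [-0.12, 0.5, 0, 0, 0, 0, -1],
    [-0.12, 0.88, 0, 0, 0, 0, -1],
    [-0.12, 0.88, 0, 0, 0, 0, -1],
    [-0.12, 0.88, 0, 0, 0, 0, -1],
    [-0.12, 0.88, 0, 0, 0, 0, -1],
    [-0.12, 0.88, 0, 0, 0, 0, -1],
    [-0.12, 0.88, 0, 0, 0, 0, -1]
  ]
}}

```text
time: 21.0
eef_pos: [0.5401, 0.0067, 0.1241]
eef_rot: [-0.0, 0.998, 0.067, -0.001]
wrist_force: [-0.8, 0.4, -4.3]
gripper_width: 0.475
grasp_force: 39.9
```

Emit:
{"op": "play_rows", "data": {
  "series": [
    [-0.12, 0.88, 0, 0, 0, 0, -1],
    [-0.12, 0.88, 0, 0, 0, 0, -1],
    [-0.12, 0.88, 0, 0, 0, 0, -1],
    [-0.12, 0.88, 0, 0, 0, 0, -1],
    [-0.12, 0.88, 0, 0, 0, 0, -1],
    [-0.12, 0.88, 0, 0, 0, 0, -1],
    [-0.12, 0.88, 0, 0, 0, 0, -1],
    [-0.12, 0.88, 0, 0, 0, 0, -1]
  ]
}}

```text
time: 21.8
eef_pos: [0.5398, -0.1353, 0.1241]
eef_rot: [-0.0, 0.998, 0.067, -0.001]
wrist_force: [-0.2, 0.6, -4.5]
gripper_width: 0.474
grasp_force: 39.9
```

Emit:
{"op": "play_rows", "data": {
  "series": [
    [-0.12, 0.88, 0, 0, 0, 0, -1],
    [-0.12, 0.88, 0, 0, 0, 0, -1],
    [-0.1, 0.5, 0, 0, 0, 0, -1],
    [0, 0, 0, 0, 0, 0, -1]
  ]
}}

```text
time: 22.2
eef_pos: [0.5396, -0.181, 0.1248]
eef_rot: [-0.0, 0.998, 0.067, -0.0]
wrist_force: [-0.5, 0.1, -2.9]
gripper_width: 0.475
grasp_force: 39.9
```

```bash
python3 - <<'E'
from mb import *
to(.5397,-.1945,.046,-82.3)
z=telemetry.observe()['eef_pos']
p,d=save('top','t4'); p2,d2=save('scene','s4')
a=cv2.resize(p[120:240,270:390],(580,580),interpolation=cv2.INTER_CUBIC)
cv2.imwrite('pics/t4c.png',a[:,:,::-1])
for n,D in(('top',d),('scene',d2)):
    W=cloud(camera_model(n),D); b=tf(0,0,-.134,W[...,:2]-z[:2])
    mk=(abs(b[...,0])<.1)&(abs(b[...,1])<.03)&(abs(W[...,2]-z[2]-.0135)<.006)
    q=b[mk]; print(n,mk.sum(),np.percentile(q,[1,99],axis=0).round(4) if mk.any() else '')
E
```

```text
t 22.2 pos [ 0.5396 -0.181   0.1248] yang -82.4 | shift now-axes [-0.08  0.67  3.94] turn [-0.    0.01 -0.01] shift in final axes [-0.09  0.67  3.94] F [-0.5  0.1 -2.9] w 0.475 g 39.9
top 49 [[ 0.051  -0.0109]
 [ 0.0763  0.0227]]
scene 177 [[-0.0749 -0.0282]
 [ 0.0729  0.0288]]
```

View pics/t4c.png

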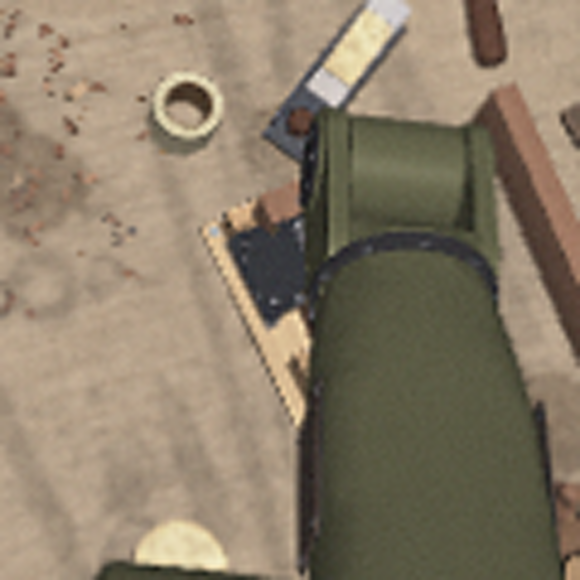

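The top view shows the arm over the cradle, with the blank's plain end at (280,205) and the cradle's left edge running (205,230)-(300,420). I'll line up and go down gently.

Emit:
{"op": "play_rows", "data": {
  "series": [
    [-0.08, 0.35, 0, 0, 0, 0, -1],
    [0, 0.32, 0, 0, 0, 0, -1],
    [0, 0, 0.6, 0, 0, 0, -1],
    [0, 0, 0.6, 0, 0, 0, -1],
    [0, 0, 0.5, 0, 0, 0, -1],
    [0, 0, 0.1, 0, 0, 0, -1],
    [0, 0, 0, 0, 0, 0, -1]
  ]
}}

```text
time: 23.0
eef_pos: [0.5401, -0.1931, 0.0886]
eef_rot: [-0.0, 0.998, 0.067, -0.0]
wrist_force: [0.1, 0.1, -2.9]
gripper_width: 0.476
grasp_force: 39.9
```

Emit:
{"op": "play_rows", "data": {
  "series": [
    [0, 0, 0.2, 0, 0, 0, -1],
    [0, 0, 0.2, 0, 0, 0, -1],
    [0, 0, 0.2, 0, 0, 0, -1],
    [0, 0, 0.2, 0, 0, 0, -1],
    [0, 0, 0, 0, 0, 0, -1]
  ]
}}

```text
time: 23.5
eef_pos: [0.5401, -0.1935, 0.0728]
eef_rot: [0.0, 0.998, 0.067, -0.0]
wrist_force: [0.8, -2.9, -4.5]
gripper_width: 0.477
grasp_force: 39.9
```

Emit:
{"op": "play_rows", "data": {
  "series": [
    [0, 0.04, 0.2, 0, 0, 0, -1],
    [0, 0, 0.2, 0, 0, 0, -1],
    [0, 0, 0.2, 0, 0, 0, -1],
    [0, 0, 0.2, 0, 0, 0, -1],
    [0, 0, 0.2, 0, 0, 0, -1],
    [0, 0, 0.2, 0, 0, 0, -1],
    [0, 0, 0, 0, 0, 0, -1]
  ]
}}

```text
time: 24.2
eef_pos: [0.5402, -0.1939, 0.0486]
eef_rot: [-0.0, 0.998, 0.067, -0.0]
wrist_force: [-0.6, -0.3, -4.5]
gripper_width: 0.473
grasp_force: 39.9
```

Emit:
{"op": "play_rows", "data": {
  "series": [
    [0, 0, 0.1, 0, 0, 0, -1],
    [0, 0, 0.1, 0, 0, 0, -1],
    [0, 0, 0.05, 0, 0, 0, -1],
    [0, 0, 0.03, 0, 0, 0, -1],
    [0, 0, 0, 0, 0, 0, -1]
  ]
}}

```text
time: 24.7
eef_pos: [0.5403, -0.1941, 0.0436]
eef_rot: [-0.0, 0.998, 0.067, -0.0]
wrist_force: [-4.5, -1.1, -2.3]
gripper_width: 0.479
grasp_force: 39.9
```

Emit:
{"op": "play_rows", "data": {
  "series": [
    [0, 0, 0.03, 0, 0, 0, -1],
    [0, 0, 0, 0, 0, 0, -1],
    [0, 0, 0, 0, 0, 0, 0.2],
    [0, 0, 0, 0, 0, 0, 0.2],
    [0, 0, 0, 0, 0, 0, 0.5],
    [0, 0, 0, 0, 0, 0, 0.5]
  ]
}}

```text
time: 25.3
eef_pos: [0.5406, -0.1941, 0.0432]
eef_rot: [0.0, 0.998, 0.067, 0.0]
wrist_force: [0.5, 1.0, 0.3]
gripper_width: 0.726
grasp_force: 0.0
```

Emit:
{"op": "play_rows", "data": {
  "series": [
    [0, 0, -0.4, 0, 0, 0, 0.5],
    [0, 0, -0.9, 0, 0, 0, 0.5],
    [0, 0, -0.9, 0, 0, 0, 1],
    [0, 0, -0.9, 0, 0, 0, 1],
    [0, 0, -0.9, 0, 0, 0, 1],
    [0, 0, -0.9, 0, 0, 0, 1],
    [0, 0, -0.9, 0, 0, 0, 1],
    [0, 0, -0.9, 0, 0, 0, 1]
  ]
}}

```text
time: 26.1
eef_pos: [0.5403, -0.194, 0.1785]
eef_rot: [0.0, 0.998, 0.067, 0.0]
wrist_force: [0.4, 0.4, 0.8]
gripper_width: 1.002
grasp_force: 0.0
```

```bash
python3 - <<'E'
from mb import *
to(.5415,.3560,.193,-11.7)
blank(.5395,-.195,.057,'b5',yaw=.134)
E
```

```text
t 26.1 pos [ 0.5403 -0.194   0.1785] yang -82.3 | shift now-axes [  3.75 -27.24  -0.73] turn [ 1.000e-02 -0.000e+00 -1.232e+01] shift in final axes [26.94 -5.52 -0.73] F [0.4 0.4 0.8] w 1.002 g 0.0
top 74 z 0.0568 ((0.5115963220596313, -0.18778888881206512), (0.0316007174551487, 0.06313145160675049), 82.958251953125)
scene 202 z 0.0549 ((0.539853036403656, -0.18986345827579498), (0.15231066942214966, 0.05925486981868744), 6.09324312210083)
```

Emit:
{"op": "play_rows", "data": {
  "series": [
    [0.13, -0.94, 0, 0, 0, 0, 1],
    [0.13, -0.94, 0, 0, 0, 0, 1],
    [0.13, -0.94, 0, 0, 0, 0, 1],
    [0.13, -0.94, 0, 0, 0, 0, 1],
    [0.13, -0.94, 0, 0, 0, 0, 1],
    [0.13, -0.94, 0, 0, 0, 0, 1],
    [0.13, -0.94, 0, 0, 0, 0, 1],
    [0.13, -0.94, 0, 0, 0, 0, 1]
  ]
}}

```text
time: 27.0
eef_pos: [0.5404, -0.0414, 0.1763]
eef_rot: [-0.0, 0.998, 0.067, -0.0]
wrist_force: [-0.2, 0.4, -0.3]
gripper_width: 1.003
grasp_force: 0.0
```

Emit:
{"op": "play_rows", "data": {
  "series": [
    [0.13, -0.94, 0, 0, 0, 0, 1],
    [0.13, -0.94, 0, 0, 0, 0, 1],
    [0.13, -0.94, 0, 0, 0, 0, 1],
    [0.13, -0.94, 0, 0, 0, 0, 1],
    [0.13, -0.94, 0, 0, 0, 0, 1],
    [0.13, -0.94, 0, 0, 0, 0, 1],
    [0.13, -0.94, 0, 0, 0, 0, 1],
    [0.13, -0.94, 0, 0, 0, 0, 1]
  ]
}}

```text
time: 27.8
eef_pos: [0.5408, 0.1103, 0.1763]
eef_rot: [0.0, 0.998, 0.067, -0.0]
wrist_force: [-0.1, 0.1, -0.6]
gripper_width: 1.006
grasp_force: 0.0
```

Emit:
{"op": "play_rows", "data": {
  "series": [
    [0.13, -0.94, 0, 0, 0, 0, 1],
    [0.13, -0.94, 0, 0, 0, 0, 1],
    [0.13, -0.94, 0, 0, 0, 0, 1],
    [0.13, -0.94, 0, 0, 0, 0, 1],
    [0.13, -0.94, 0, 0, 0, 0, 1],
    [0.13, -0.94, 0, 0, 0, 0, 1],
    [0.13, -0.94, 0, 0, 0, 0, 1],
    [0.13, -0.94, 0, 0, 0, 0, 1]
  ]
}}

```text
time: 28.6
eef_pos: [0.5413, 0.2622, 0.1763]
eef_rot: [0.0, 0.998, 0.067, -0.0]
wrist_force: [-0.9, -0.2, 0.2]
gripper_width: 1.002
grasp_force: 0.0
```

Emit:
{"op": "play_rows", "data": {
  "series": [
    [0.13, -0.94, 0, 0, 0, 0, 1],
    [0.13, -0.94, 0, 0, 0, 0, 1],
    [0.13, -0.94, 0, 0, 0, 0, 1],
    [0.13, -0.94, 0, 0, 0, 0, 1],
    [0.13, -0.94, 0, 0, 0, 0, 1]
  ]
}}

```text
time: 29.1
eef_pos: [0.5417, 0.3578, 0.1768]
eef_rot: [0.0, 0.998, 0.067, -0.0]
wrist_force: [0.2, -0.4, 0.9]
gripper_width: 1.0
grasp_force: 0.0
```

Emit:
{"op": "play_rows", "data": {
  "series": [
    [0, 0, 0, 0, 0, -1, 1],
    [0, 0, 0, 0, 0, -1, 1],
    [0, 0, 0, 0, 0, -1, 1],
    [0, 0, 0, 0, 0, -1, 1],
    [0, 0, 0, 0, 0, -1, 1],
    [0, 0, 0, 0, 0, -1, 1],
    [0, 0, 0, 0, 0, -1, 1],
    [0, 0, 0, 0, 0, -1, 1]
  ]
}}

```text
time: 29.9
eef_pos: [0.5417, 0.357, 0.1768]
eef_rot: [-0.0, 0.892, 0.452, -0.0]
wrist_force: [0.0, 0.3, -0.0]
gripper_width: 0.998
grasp_force: 0.0
```

Emit:
{"op": "play_rows", "data": {
  "series": [
    [0, 0, 0, 0, 0, -1, 1],
    [0, 0, 0, 0, 0, -1, 1],
    [0, 0, 0, 0, 0, -1, 1],
    [0, 0, 0, 0, 0, -1, 1],
    [0, 0, 0, 0, 0, -0.32, 1]
  ]
}}

```text
time: 30.4
eef_pos: [0.5417, 0.357, 0.1768]
eef_rot: [-0.0, 0.774, 0.633, -0.0]
wrist_force: [0.2, 0.2, -0.6]
gripper_width: 0.999
grasp_force: 0.0
```

```bash
python3 - <<'E'
from mb import *
to(.5415,.3560,.0915,-11.7)
p,d=save('top','t6')
W=cloud(camera_model('top'),d); b=tf(0,0,-.134,W[...,:2]-[.5393,-.1946]); mk=(abs(b[...,0])<.09)&(abs(b[...,1])<.035)&(W[...,2]>.052)&(W[...,2]<.066)
print(mk.sum(),np.median(W[mk][:,2]),cv2.minAreaRect(W[mk][:,:2].astype(np.float32)))
p,d=save('scene','s6'); W=cloud(camera_model('scene'),d); hsv=cv2.cvtColor(p,cv2.COLOR_RGB2HSV)
g=(abs(W[...,0]-.541)<.03)&(abs(W[...,1]-.356)<.03)&(W[...,2]>.06)&(W[...,2]<.1)&(hsv[...,1]<85); print('handle pts',g.sum(),np.median(W[g],0))
E
```

```text
t 30.4 pos [0.5417 0.357  0.1768] yang -11.5 | shift now-axes [-0.05 -0.    4.27] turn [-0.    0.    0.04] shift in final axes [-0.05 -0.    4.27] F [ 0.2  0.2 -0.6] w 0.999 g 0.0
431 0.05678069273124578 ((0.5392780900001526, -0.19436928629875183), (0.17968393862247467, 0.06923655420541763), 7.608322620391846)
handle pts 52 [0.53717044 0.35694884 0.07594843]
```

Emit:
{"op": "play_rows", "data": {
  "series": [
    [0, 0, 0.9, 0, 0, 0, 1],
    [0, 0, 0.9, 0, 0, 0, 1],
    [0, 0, 0.9, 0, 0, 0, 1],
    [0, 0, 0.9, 0, 0, 0, 1],
    [0, 0, 0.65, 0, 0, 0, 1],
    [0, 0, 0, 0, 0, 0, 0],
    [0, 0, 0, 0, 0, 0, -1],
    [0, 0, 0, 0, 0, 0, -1]
  ],
  "force": 20
}}

```text
time: 31.3
eef_pos: [0.5422, 0.3566, 0.0932]
eef_rot: [0.0, 0.776, 0.631, 0.001]
wrist_force: [-1.5, 0.1, -0.5]
gripper_width: 0.785
grasp_force: 0.0
```

Emit:
{"op": "play_rows", "data": {
  "series": [
    [0, 0, 0, 0, 0, 0, -1],
    [0, 0, 0, 0, 0, 0, -1],
    [0, 0, 0, 0, 0, 0, -1],
    [0, 0, 0, 0, 0, 0, -1],
    [0, 0, 0, 0, 0, 0, -1],
    [0, 0, 0, 0, 0, 0, -1],
    [0, 0, 0, 0, 0, 0, -1],
    [0, 0, 0, 0, 0, 0, -1]
  ]
}}

```text
time: 32.1
eef_pos: [0.542, 0.356, 0.092]
eef_rot: [0.0, 0.775, 0.631, 0.0]
wrist_force: [-0.4, 0.6, 0.3]
gripper_width: 0.121
grasp_force: 20.0
```

Emit:
{"op": "play_rows", "data": {
  "series": [
    [0, 0, 0, 0, 0, 0, -1],
    [0, 0, 0, 0, 0, 0, -1],
    [0, 0, 0, 0, 0, 0, -1],
    [0, 0, 0, 0, 0, 0, -1]
  ]
}}

```text
time: 32.5
eef_pos: [0.542, 0.3561, 0.092]
eef_rot: [0.0, 0.775, 0.631, 0.0]
wrist_force: [3.6, -3.9, -0.7]
gripper_width: 0.124
grasp_force: 20.0
```

Emit:
{"op": "play_rows", "data": {
  "series": [
    [-0.73, -0.48, 0, 0, 0, -1, -1],
    [-0.73, -0.48, 0, 0, 0, -1, -1],
    [-0.73, -0.48, 0, 0, 0, -1, -1],
    [-0.73, -0.48, 0, 0, 0, -1, -1],
    [-0.73, -0.48, 0, 0, 0, -1, -1],
    [-0.73, -0.48, 0, 0, 0, -1, -1]
  ]
}}

```text
time: 33.1
eef_pos: [0.4897, 0.2667, 0.0921]
eef_rot: [0.001, 0.552, 0.834, 0.001]
wrist_force: [16.4, -5.1, -9.0]
gripper_width: 0.124
grasp_force: 20.0
```

```bash
python3 -c "
from h import *
h=np.array([.6593,.2261]); s=telemetry.observe(); v=s['eef_pos'][:2]-h; print(np.linalg.norm(v),np.array(s['wrist_force'])[:2]@v/.175); to(*s['eef_pos'])"
```

```text
0.17443865826916555 -17.11349222894662
t 33.1 pos [0.4897 0.2667 0.0921] yang 22.9 | shift now-axes [0. 0. 0.] turn [ 0.02  0.01 -0.  ] shift in final axes [0. 0. 0.] F [16.4 -5.1 -9. ] w 0.124 g 20.0
```

Emit:
{"op": "play_rows", "data": {
  "series": [
    [-0.82, -0.36, 0, 0, 0, -1, -1],
    [-0.74, -0.47, 0, 0, 0, -1, -1],
    [-0.74, -0.47, 0, 0, 0, -1, -1],
    [-0.74, -0.47, 0, 0, 0, -1, -1],
    [-0.74, -0.47, 0, 0, 0, -1, -1],
    [-0.74, -0.47, 0, 0, 0, -1, -1]
  ]
}}

```text
time: 33.7
eef_pos: [0.4972, 0.1626, 0.0919]
eef_rot: [-0.003, 0.281, 0.96, -0.002]
wrist_force: [-17.1, -5.5, 11.5]
gripper_width: 0.12
grasp_force: 20.0
```

```bash
python3 -c "
from h import *
h=np.array([.6593,.2261]); s=telemetry.observe(); v=s['eef_pos'][:2]-h; print(np.linalg.norm(v),np.array(s['wrist_force'])[:2]@v/.175); to(.5763,.072,.0915,97.2)"
```

```text
0.1740441146813983 17.856022639915313
t 33.7 pos [0.4972 0.1626 0.0919] yang 57.3 | shift now-axes [-5.77 -1.68 -0.  ] turn [-0.03 -0.07 -6.96] shift in final axes [-3.35 -4.99  0.02] F [-17.1  -5.5  11.5] w 0.12 g 20.0
```

Emit:
{"op": "play_rows", "data": {
  "series": [
    [-0.65, -0.6, 0, 0, 0, -1, -1],
    [-0.73, -0.49, 0, 0, 0, -1, -1],
    [-0.73, -0.49, 0, 0, 0, -1, -1],
    [-0.73, -0.49, 0, 0, 0, -1, -1]
  ]
}}

```text
time: 34.1
eef_pos: [0.5349, 0.1033, 0.092]
eef_rot: [0.0, 0.085, 0.996, 0.001]
wrist_force: [9.6, 9.2, -8.5]
gripper_width: 0.119
grasp_force: 20.0
```

```bash
python3 -c "
from h import *
h=np.array([.6593,.2261]); s=telemetry.observe(); v=s['eef_pos'][:2]-h; print(np.linalg.norm(v),np.array(s['wrist_force'])[:2]@v/.175); to(.5763,.072,.0915,97.2)"
```

```text
0.17480652357571524 -13.245468526973463
t 34.1 pos [0.5349 0.1033 0.092 ] yang 80.2 | shift now-axes [-2.31 -1.19  0.03] turn [ 0.02  0.01 -2.96] shift in final axes [-1.86 -1.81  0.03] F [ 9.6  9.2 -8.5] w 0.119 g 20.0
```

Emit:
{"op": "play_rows", "data": {
  "series": [
    [-0.79, -0.4, 0, 0, 0, -1, -1],
    [-0.73, -0.47, 0, 0, 0, -1, -1],
    [-0.7, -0.45, 0, 0, 0, -0.95, -1],
    [-0.1, -0.05, 0, 0, 0, 0, -1],
    [0, 0, 0, 0, 0, 0, -1]
  ]
}}

```text
time: 34.6
eef_pos: [0.5783, 0.071, 0.0919]
eef_rot: [-0.001, -0.06, 0.998, -0.001]
wrist_force: [-7.2, -13.5, 5.1]
gripper_width: 0.118
grasp_force: 20.0
```

```bash
python3 -c "
from h import *
to(.5763,.072,.0915,97.2)"
```

```text
t 34.6 pos [0.5783 0.071  0.0919] yang 96.9 | shift now-axes [0.09 0.06 0.02] turn [-0.02 -0.02 -0.06] shift in final axes [0.09 0.06 0.02] F [ -7.2 -13.5   5.1] w 0.118 g 20.0
```

Emit:
{"op": "play_rows", "data": {
  "series": [
    [-0.06, -0.1, 0, 0, 0, 0, -1],
    [-0.08, -0.05, 0, 0, 0, 0, -1],
    [-0.08, -0.05, 0, 0, 0, 0, -1],
    [0, 0, 0, 0, 0, 0, -1]
  ]
}}

```text
time: 35.0
eef_pos: [0.5812, 0.0699, 0.0918]
eef_rot: [-0.003, -0.06, 0.998, 0.001]
wrist_force: [-18.8, 0.9, 11.4]
gripper_width: 0.125
grasp_force: 20.0
```

```bash
python3 -c "
from h import *
to(.5763,.072,.0915,97.2); F=np.array(telemetry.observe()['wrist_force'])[:2]; print('tang',F@[-.88,.47],'rad',F@[-.47,-.88])"
```

```text
t 35.0 pos [0.5812 0.0699 0.0918] yang 96.9 | shift now-axes [0.23 0.13 0.02] turn [ 0.02 -0.06 -0.05] shift in final axes [0.23 0.14 0.02] F [-18.8   0.9  11.4] w 0.125 g 20.0
tang 16.971174587855863 rad 8.062359911836115
```

Emit:
{"op": "play_rows", "data": {
  "series": [
    [-0.07, -0.03, 0, 0, 0, 0, -1],
    [0, 0, 0, 0, 0, 0, -1]
  ]
}}

```text
time: 35.2
eef_pos: [0.5823, 0.07, 0.0917]
eef_rot: [-0.004, -0.06, 0.998, 0.001]
wrist_force: [-21.0, 4.5, 10.5]
gripper_width: 0.122
grasp_force: 20.0
```

Emit:
{"op": "play_rows", "data": {
  "series": [
    [0, 0, 0, 0, 0, 0, -0.5],
    [0, 0, 0, 0, 0, 0, 0],
    [0, 0, 0, 0, 0, 0, 0],
    [0, 0, 0, 0, 0, 0, 0],
    [0, 0, 0, 0, 0, 0, 0]
  ]
}}

```text
time: 35.7
eef_pos: [0.585, 0.0687, 0.0921]
eef_rot: [0.0, -0.06, 0.998, 0.0]
wrist_force: [0.5, 0.3, 0.3]
gripper_width: 0.488
grasp_force: 0.0
```

Emit:
{"op": "play_rows", "data": {
  "series": [
    [0, 0, -0.5, 0, 0, 0, 0],
    [0, 0, -0.9, 0, 0, 0, 0.5],
    [0, 0, -0.9, 0, 0, 0, 1],
    [0, 0, -0.9, 0, 0, 0, 1],
    [0, 0, -0.9, 0, 0, 0, 1],
    [0, 0, -0.9, 0, 0, 0, 1],
    [0, 0, -0.9, 0, 0, 0, 1],
    [0, 0, -0.9, 0, 0, 0, 1]
  ]
}}

```text
time: 36.5
eef_pos: [0.5849, 0.0687, 0.2297]
eef_rot: [0.0, -0.06, 0.998, 0.0]
wrist_force: [0.3, -0.6, -1.1]
gripper_width: 0.998
grasp_force: 0.0
```

Emit:
{"op": "play_rows", "data": {
  "series": [
    [0.9, 0.3, -0.3, 0, 0, 0, 1],
    [0.9, 0.3, -0.3, 0, 0, 0, 1],
    [0.9, 0.3, -0.3, 0, 0, 0, 1],
    [0.9, 0.3, -0.3, 0, 0, 0, 1],
    [0.9, 0.3, 0, 0, 0, 0, 1],
    [0.9, 0.3, 0, 0, 0, 0, 1],
    [0.9, 0.3, 0, 0, 0, 0, 1],
    [0.9, 0.3, 0, 0, 0, 0, 1]
  ]
}}

```text
time: 37.3
eef_pos: [0.4355, 0.0992, 0.2528]
eef_rot: [0.0, -0.06, 0.998, 0.0]
wrist_force: [0.4, -0.0, 1.0]
gripper_width: 1.0
grasp_force: 0.0
```

```bash
python3 - <<'E'
from h import *
to(.45,.12,.2)
p,d=save('top','t7'); W=cloud(camera_model('top'),d); hsv=cv2.cvtColor(p,cv2.COLOR_RGB2HSV)
b=tf(0,0,-.134,W[...,:2]-[.5393,-.1946]); mk=(abs(b[...,0])<.06)&(abs(b[...,1])<.02); print('blank top',np.nanmedian(W[mk][:,2]),np.nanpercentile(W[mk][:,2],[2,98]))
for xa in(-.055,.055): g=mk&(abs(b[...,0]-xa)<.01); print(xa,np.nanmedian(W[g][:,2]))
b=tf(0,0,-.12,W[...,:2]-[.668,.1425]); g=(abs(W[...,2]-.096)<.006)&(hsv[...,1]>110)
for lo,hi in((-.075,-.01),(.01,.12)):
    for ya in(-.07,-.035,0,.035,.07):
        q=b[g&(b[...,0]>lo)&(b[...,0]<hi)&(abs(b[...,1]-ya)<.012)]; print(lo,ya,len(q),(q.min(0)[0].round(4),q.max(0)[0].round(4)) if len(q) else '')
# seam is dark
a=cv2.resize(p[120:260,190:370],(792,588),interpolation=cv2.INTER_CUBIC); cv2.imwrite('pics/t7c.png',a[:,:,::-1])
E
```

```text
t 37.3 pos [0.4355 0.0992 0.2528] yang 96.9 | shift now-axes [-0.84  0.94  2.64] turn [ 0.    0.01 -0.  ] shift in final axes [-0.85  0.94  2.64] F [ 0.4 -0.   1. ] w 1.0 g 0.0
blank top 0.05678521485312799 [0.0493192  0.06461016]
-0.055 0.05781714372897096
0.055 0.055112157193461984
-0.075 -0.07 72 (np.float64(-0.0629), np.float64(-0.0104))
-0.075 -0.035 70 (np.float64(-0.0627), np.float64(-0.012))
-0.075 0 83 (np.float64(-0.0641), np.float64(-0.0109))
-0.075 0.035 74 (np.float64(-0.0633), np.float64(-0.0107))
-0.075 0.07 77 (np.float64(-0.0642), np.float64(-0.0102))
0.01 -0.07 144 (np.float64(0.0119), np.float64(0.1165))
0.01 -0.035 144 (np.float64(0.0106), np.float64(0.1169))
0.01 0 144 (np.float64(0.0103), np.float64(0.1147))
0.01 0.035 139 (np.float64(0.0101), np.float64(0.1158))
0.01 0.07 140 (np.float64(0.0101), np.float64(0.1164))
```

View pics/t7c.png

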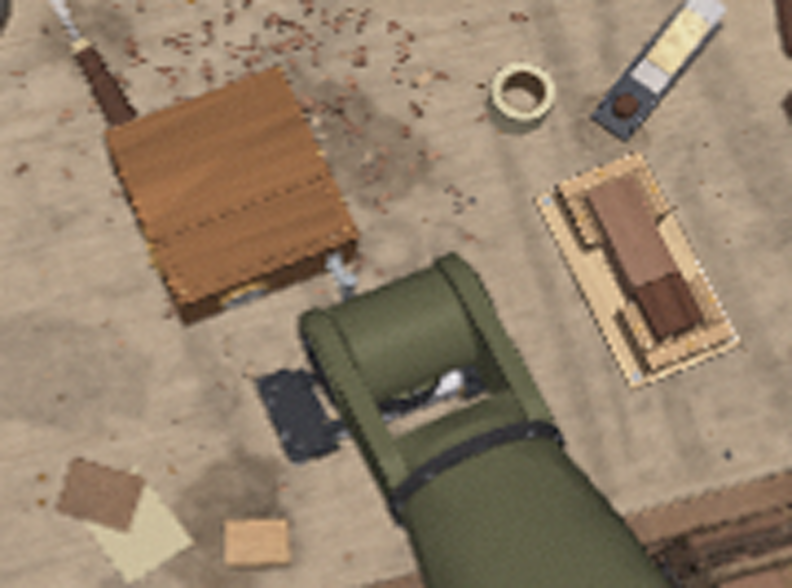

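The blank sits in the cradle at (645,260), with its top level at 57 mm. The door front is parallel to the carcass with a tight seam, and the caul, plane and other loose items are unmoved. Handing in.

```bash
python3 -c "
from workcell import job
print(job.job_done())"
```

```text
the job is handed in; nothing more can be done
None
```

The job is handed in at about 37 s of robot time: I set the blank on the bench, moved it into the cradle, where it measures as seated, and pushed the door shut against its stop; no verdict came back.

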